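# Lay out the token dishes for game night

### The job

For game night, take apart the tower of four ceramic token dishes on the tray and set each dish upright on the pale wooden coaster cut for its size: the largest dish on the largest coaster, the second largest on the second largest, and so down to the smallest. Centre each dish so that no part of it hangs over its coaster's edge. Set the dishes down gently without dropping or tipping them, and leave the jar and the solitaire board where they stand.

Things in the scene. Friction and masses are not known exactly. Their poses are not given: they have to be found in the camera images.
- dish_1: The largest of four thick-walled round white ceramic token dishes with a thin terracotta band: 68 mm across, 24 mm tall, straight upright outside, with an open well 40 mm across and 14 mm deep in its flat top, about 130 g; at the start bottom of the tower, standing on the tray floor. Origin: centre of its underside, z up along its axis.
- dish_2: The second largest of four thick-walled round white ceramic token dishes with a thin terracotta band: 56 mm across, 24 mm tall, straight upright outside, with an open well 32 mm across and 14 mm deep in its flat top, about 85 g; at the start second from the bottom, standing on dish_1. Origin: centre of its underside, z up along its axis.
- dish_3: The second smallest of four thick-walled round white ceramic token dishes with a thin terracotta band: 44 mm across, 24 mm tall, straight upright outside, with an open well 20 mm across and 14 mm deep in its flat top, about 55 g; at the start third from the bottom, standing on dish_2. Origin: centre of its underside, z up along its axis.
- dish_4: The smallest of four thick-walled round white ceramic token dishes with a thin terracotta band: 32 mm across, 24 mm tall, straight upright outside, with an open well 20 mm across and 14 mm deep in its flat top, about 30 g; at the start top of the tower, standing on dish_3. Origin: centre of its underside, z up along its axis.
- coaster_1: The largest of four flat round pale birch-wood coasters, 86 mm across and 6 mm thick, fixed on the bookcase board (z = 0) beside the tray; the place for the largest dish, dish_1. Origin: centre of its underside, z up, so the dish stands 6 mm above it.
- coaster_2: The second largest of four flat round pale birch-wood coasters, 74 mm across and 6 mm thick, fixed on the bookcase board (z = 0) beside the tray; the place for the second largest dish, dish_2. Origin: centre of its underside, z up, so the dish stands 6 mm above it.
- coaster_3: The second smallest of four flat round pale birch-wood coasters, 62 mm across and 6 mm thick, fixed on the bookcase board (z = 0) beside the tray; the place for the second smallest dish, dish_3. Origin: centre of its underside, z up, so the dish stands 6 mm above it.
- coaster_4: The smallest of four flat round pale birch-wood coasters, 50 mm across and 6 mm thick, fixed on the bookcase board (z = 0) beside the tray; the place for the smallest dish, dish_4. Origin: centre of its underside, z up, so the dish stands 6 mm above it.
- board: Bystander, loose on the tray: round dark wooden peg solitaire board 136 mm across, 14 mm thick, with glass marbles on it (23 mm tall in all). Origin: centre of its underside.
- jar: Bystander, loose on the tray: clear jar with screw-top aluminium lid, 62 mm across, 85 mm tall. Origin: centre of its underside. (The tray is grey plastic, 320 x 360 mm, floor 10 mm above the bookcase board, rim 24 mm above it; two 16 mm brown dice also lie on it.)
Mind the look-alikes: they are no part of the job. What is shaped like the coaster_4 but blue or pink is not meant.

How it is judged:
By the outcome, as a careful person would: the job done as asked, in the order asked, and still so for the second after the job is handed in, with the robot touching nothing.
It also fails if it takes over 106 s, if anything falls off the work surface, if the arm or the gripper's body presses on something with over 40 N, if the wrist force passes 120 N, or if a joint passes its speed limit or range.

### The arm

A 6-joint arm with a two-finger parallel gripper is mounted at the origin on the work surface. World frame = base frame: x ahead of the robot, y to its left, z up, the work surface at z = 0. Lengths are in m, angles in degrees, forces in N, time in s.
With the tool pointing down it reaches from about 0.375 to 0.9 m from the base axis. Payload 3.1 kg.
Tool frame: the origin (TCP) lies midway between the tips of the shut fingers; the grasp point (between the pads) lies bot.hold_point_z behind it (bot.hold_point_z is the distance from the TCP to the grasp point, in m); z points along the fingers, y is the direction in which the jaws open and shut (so a half turn about z gives the same grasp; the last joint's range is limited). The gripper opens to 87 mm and grips with 3 to 60 N. Pads are 19 mm wide; open, the fingers measure 117 mm over their backs; the gripper's body (75 mm by 190 mm) begins 51 mm behind the grasp point.
Start: joints at [64.315, 30.224, 82.088, -0, 67.689, -10.227], TCP at [0.167, 0.602, 0.197] pointing down, gripper open.
Joint ranges: [-176.69, 176.69], [-43.24, 126.21], [12.49, 139.97], [-82, 262], [0, 151.66], [-163.58, 163.58]. Speed limits (degrees/s): [159.86, 159.86, 180, 180, 180, 180].

### API

Orientations are given as a 3x3 rotation matrix whose columns are the frame's x, y, z axes.
In Python, from rig import bot, vision, hand_in gives the robot as it stands. The module is installed in compiled form; this text tells all that it offers.
- The arm moves only by the shell command python3 -m handwheel 'ROWS'. ROWS is JSON, a list of rows, each an object of numbers: "hand": the gripper's target within -1 to 1 (fully open at 1, half-way at 0, shut at -1); "dx", "dy", "dz": the shift along the world's x, y, z in cm; "wx", "wy", "wz": the turn, a rotation vector about the world's x, y, z in rad. In form: [{"hand": .., "dx": .., "dy": .., "dz": .., "wx": .., "wy": .., "wz": ..}, ...]. A call has 1 to 10 rows; each row shifts and turns the commanded pose from where the row before left it; what a row does not reach is not made up. A row lasts 1/10 s, in which the tool goes at most 50 mm and 8.59 degrees, less where a joint would pass 70% of its speed; a pose out of reach is approached as far as the arm can. A call with a gripper value outside its range is refused whole. The fingers move at their own pace and stop on an object; the grip force is fixed at half the most. Time passes only in rows, so rows that do not move let the fingers close. It gives the time, the measured TCP pose, the force and the opening at its end, in the units of the state.
- bot.read_state(): the state, without advancing time (a new reading comes with each control period).
- vision.capture(name): name is "side" or "top"; returns (picture, depth): 420x560x3 uint8, red, green, blue; 420x560 float32, m along the optical axis (not along the pixel's ray), 0 where there is no reading.
- vision.get_calibration(name): a dict with "fx", "fy", "cx", "cy" (pixels), "rvec" (rotation vector, rad) and "tvec" (3), from world to camera coordinates, as OpenCV has them. Camera axes: x right, y down, z forward; pixel columns grow to the right and rows downward; lengths in m; the calibration is good to about 2 mm. A picture is of the moment at which its call begins. get_calibration takes no time and is no camera call.
- hand_in(): hands the job in, once; it reports no verdict.
The state is a dict: "time_s": time; "joint_positions": joint angles; "qvel": joint speeds; "tau": joint torques, N m; "position": TCP position; "tcp_rot": TCP orientation; "force": force on the tool from outside, world axes, zero at the start; "moment": the same for the moment, N m; "opening": opening from 0.0 (shut) to 1.0 (fully open).
Only numpy, scipy, OpenCV 4.12 (cv2) and the standard library are available. Lean on these libraries where they do the work, as an engineer would, in place of code of your own. Each camera call takes 0.05 s, during which the arm holds its last target.

## Working session

There is one attempt and no reset: what is moved stays moved. The work goes in short steps, Python scripts to look and compute and a shell command to move; the robot and the scene stay as the last step left them, time stands still between calls to the robot, and variables do not carry over. Pictures are saved under pics/ and viewed, and the job is handed in when it is done.

```bash
mkdir -p pics; python3 - <<'E'
from rig import bot, vision
import cv2, numpy as np
s=bot.read_state(); print({k:np.round(v,3).tolist() for k,v in s.items()}, bot.hold_point_z)
for n in ("top","side"):
    p,d=vision.capture(n); cv2.imwrite(f"pics/{n}0.png",p[:,:,::-1]); np.save(f"{n}0.npy",d); np.save(f"{n}0_rgb.npy",p)
    c=vision.get_calibration(n); print(c)
E
```

```text
{'time_s': 0.0, 'joint_positions': [64.316, 30.277, 82.156, 0.0, 67.687, -10.228], 'qvel': [-0.056, 0.001, 0.024, -0.022, 0.01, -0.022], 'tau': [-0.0, -44.004, -17.659, 0.063, 0.058, -0.0], 'position': [0.166, 0.602, 0.196], 'tcp_rot': [[-0.964, 0.267, -0.001], [0.267, 0.964, -0.002], [0.0, -0.002, -1.0]], 'force': [0.053, -0.304, -0.037], 'moment': [-0.004, -0.048, 0.001], 'opening': 1.001} 0.0187
{'fx': 503.16013323321073, 'fy': 503.16013323321073, 'cx': 283.39168732726574, 'cy': 211.0312460421576, 'rvec': array([ 2.15916582, -2.15804921,  0.16108119]), 'tvec': array([0.04491176, 0.565527  , 1.16471352])}
{'fx': 405.6627935318055, 'fy': 405.6627935318055, 'cx': 281.83528772117285, 'cy': 212.5644424850853, 'rvec': array([ 2.17785201, -0.84226579,  0.36946332]), 'tvec': array([-0.35787716,  0.33003119,  0.69570405])}
```

View pics/top0.png

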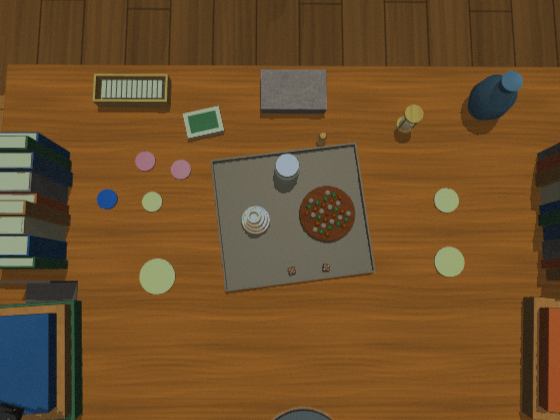

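View pics/side0.png

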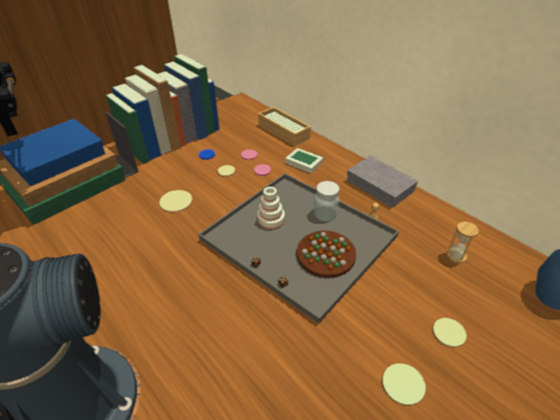

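```bash
cat > h.py <<'E'
import numpy as np, cv2
from rig import bot, vision
def cast(n,uv,z):
    c=vision.get_calibration(n); R=cv2.Rodrigues(np.array(c['rvec']))[0]; t=np.array(c['tvec'])
    uv=np.atleast_2d(np.asarray(uv,float))
    r=np.c_[(uv[:,0]-c['cx'])/c['fx'],(uv[:,1]-c['cy'])/c['fy'],np.ones(len(uv))]@R
    o=-R.T@t
    return o+r*((z-o[2])/r[:,2])[:,None]
def circ(P):
    (x,y),r=cv2.minEnclosingCircle(P[:,:2].astype(np.float32)); 
    A=np.c_[2*P[:,:2],np.ones(len(P))]; s=np.linalg.lstsq(A,(P[:,:2]**2).sum(1),rcond=None)[0]
    return s[0],s[1],np.sqrt(s[2]+s[0]**2+s[1]**2)
E
python3 - <<'E'
from h import *
for n in ("top","side"):
    p=np.load(f"{n}0_rgb.npy"); hsv=cv2.cvtColor(p,cv2.COLOR_RGB2HSV)
    m=cv2.inRange(hsv,(25,50,130),(50,200,255))
    cs,_=cv2.findContours(m,cv2.RETR_EXTERNAL,cv2.CHAIN_APPROX_NONE)
    for c in cs:
        if cv2.contourArea(c)<100: continue
        P=cast(n,c[:,0]+0.0,0.006); M=cv2.moments(c)
        u=(M['m10']/M['m00'],M['m01']/M['m00'])
        print(n,np.round(u,1),"circle",np.round(circ(P),4),"areaD mm",round(2*np.sqrt(cv2.contourArea(P[:,:2].astype(np.float32))/np.pi)*1000,1),"cent",np.round(cast(n,u,0.006)[0,:2],4))
p=np.load("top0_rgb.npy")
cv2.imwrite("pics/crop_t.png",cv2.resize(p[130:270,200:390,::-1],None,fx=4,fy=4,interpolation=cv2.INTER_CUBIC))
q=np.load("side0_rgb.npy")
cv2.imwrite("pics/crop_s.png",cv2.resize(q[175:240,230:310,::-1],None,fx=8,fy=8,interpolation=cv2.INTER_CUBIC))
d=np.load("top0.npy"); print(d[205:235:3,240:274:3].round(3))
E
```

```text
top [156.8 275.9] circle [0.4122 0.349  0.0412] areaD mm 82.4 cent [0.412 0.349]
top [449.2 261.4] circle [ 0.447  -0.3585  0.0353] areaD mm 70.6 cent [ 0.4468 -0.3585]
top [151.6 201.2] circle [0.5936 0.3676 0.0233] areaD mm 46.5 cent [0.5936 0.3676]
top [446.2 199.8] circle [ 0.5985 -0.3579  0.0291] areaD mm 58.2 cent [ 0.5984 -0.3579]
side [403.5 383.7] circle [ 0.4474 -0.3588  0.036 ] areaD mm 71.9 cent [ 0.4465 -0.3598]
side [449.2 331.8] circle [ 0.5991 -0.3582  0.0297] areaD mm 59.4 cent [ 0.5985 -0.3588]
side [175.2 200.2] circle [0.4129 0.3483 0.0402] areaD mm 80.5 cent [0.4122 0.3475]
side [284.5 121.5] circle [0.9112 0.4604 0.0559] areaD mm 89.6 cent [0.9107 0.458 ]
side [120.1 102.8] circle [0.5509 0.9742 0.0618] areaD mm 69.0 cent [0.5551 0.9711]
side [151.2  73.3] circle [0.7556 1.124  0.0774] areaD mm 92.6 cent [0.7702 1.1299]
side [190.1  60.9] circle [0.9626 1.1344 0.0678] areaD mm 94.0 cent [0.9621 1.1314]
[[1.23  1.234 1.231 1.23  1.232 1.232 1.233 1.234 1.237 1.231 1.233 1.231]
 [1.23  1.23  1.228 1.204 1.182 1.184 1.184 1.205 1.234 1.234 1.231 1.231]
 [1.232 1.231 1.201 1.132 1.134 1.133 1.134 1.18  1.206 1.225 1.234 1.229]
 [1.226 1.202 1.157 1.132 1.147 1.145 1.135 1.157 1.177 1.204 1.229 1.229]
 [1.226 1.204 1.155 1.129 1.145 1.146 1.129 1.158 1.17  1.202 1.231 1.227]
 [1.223 1.205 1.156 1.133 1.146 1.141 1.13  0.    1.172 1.191 1.227 1.228]
 [1.224 1.203 1.182 1.152 1.134 1.128 1.149 1.151 1.178 1.202 1.224 1.226]
 [1.22  1.199 1.175 1.167 1.147 1.153 1.155 1.173 1.175 1.201 1.225 1.219]
 [1.221 1.222 1.2   1.174 1.172 1.17  1.178 1.179 1.202 1.224 1.228 1.222]
 [1.219 1.222 1.223 1.198 1.199 1.199 1.198 1.198 1.225 1.224 1.222 1.221]]
```

View pics/crop_t.png

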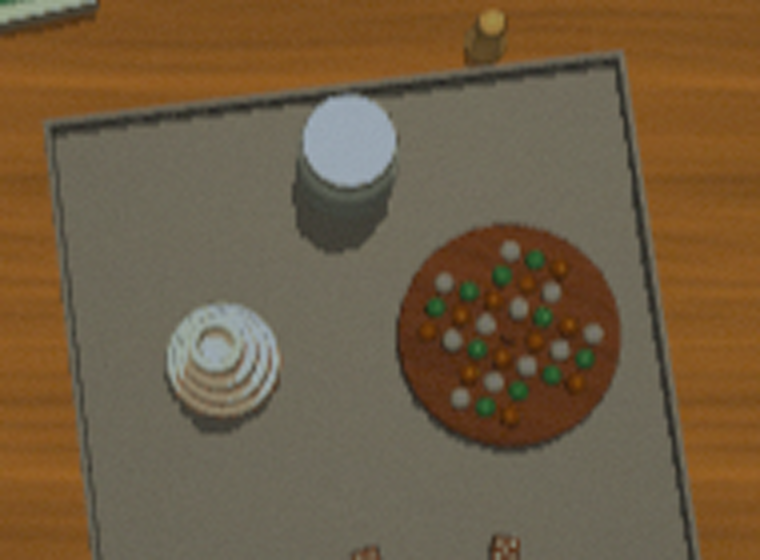

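View pics/crop_s.png

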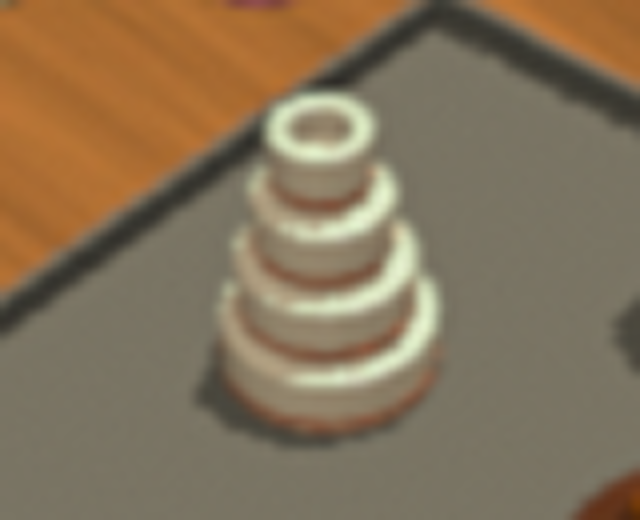

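```bash
cat >> h.py <<'E'
def layers(n,p,d,box,tops,rads):
    # heights per pixel from depth, circle of each layer's silhouette above (top-10mm)
    c=vision.get_calibration(n); R=cv2.Rodrigues(np.array(c['rvec']))[0]; t=np.array(c['tvec'])
    u0,u1,v0,v1=box; U,V=np.meshgrid(np.arange(u0,u1),np.arange(v0,v1)); D=d[v0:v1,u0:u1]
    X=np.stack([(U-c['cx'])/c['fx']*D,(V-c['cy'])/c['fy']*D,D],-1)
    W=(X-t)@R; H=np.where(D>0,W[...,2],-1).astype(np.float32)
    H=cv2.medianBlur(H,3); out=[]
    for zt in tops:
        m=((H>zt-.010)).astype(np.uint8)
        cs,_=cv2.findContours(m,cv2.RETR_EXTERNAL,cv2.CHAIN_APPROX_NONE)
        k=max(cs,key=cv2.contourArea)[:,0]+np.array([u0,v0])
        P=cast(n,k,zt); M=cv2.moments(P[:,:2].astype(np.float32).reshape(-1,1,2))
        sel=((H>zt-.008)&(H<zt+.008)); q=W[sel]
        out.append((zt,np.round(circ(P),4),np.round([M['m10']/M['m00'],M['m01']/M['m00']],4), np.round(np.median(q[:,2]),4)))
    return out
E
python3 - <<'E'
from h import *
for n,b in (("top",(232,282,195,245)),("side",(245,295,175,240))):
    for o in layers(n,np.load(n+"0_rgb.npy"),np.load(n+"0.npy"),b,(.106,.082,.058,.034),0): print(n,*o)
E
```

```text
top 0.106 [0.5441 0.1133 0.015 ] [0.5442 0.1133] 0.1058
top 0.082 [0.5435 0.1127 0.0209] [0.5435 0.1127] 0.082
top 0.058 [0.5434 0.1117 0.0268] [0.5434 0.1117] 0.0576
top 0.034 [0.5444 0.1118 0.0329] [0.5444 0.1118] 0.0339
side 0.106 [0.5431 0.109  0.0178] [0.5431 0.1092] 0.1045
side 0.082 [0.5501 0.1171 0.0305] [0.5494 0.1167] 0.0819
side 0.058 [0.5571 0.1252 0.0427] [0.5554 0.1238] 0.0579
side 0.034 [0.5639 0.1343 0.0552] [0.5613 0.1308] 0.0336
```

The pale coasters (top view) are at px (157,276) for coaster_1, (449,261) for coaster_2, (446,200) for coaster_3 and (152,201) for coaster_4. Their measured sizes are in that order. The look-alikes are the pink discs at (145,161) and (181,169) and the blue disc at (107,199). The tower is at px (256,220), straight and centred at about (0.544, 0.1125).

```bash
python3 -m handwheel '[{"hand":1,"dz":2,"wz":0.09},{"hand":1,"dz":4,"wz":0.09},{"hand":1,"dz":4,"wz":0.09},{"hand":1,"dx":1.2,"dy":-1.5},{"hand":1,"dx":2.4,"dy":-3},{"hand":1,"dx":2.4,"dy":-3},{"hand":1,"dx":2.4,"dy":-3},{"hand":1,"dx":2.4,"dy":-3},{"hand":1,"dx":2.4,"dy":-3},{"hand":1,"dx":2.4,"dy":-3}]'
python3 -m handwheel '[{"hand":1,"dx":2.4,"dy":-3},{"hand":1,"dx":2.4,"dy":-3},{"hand":1,"dx":2.4,"dy":-3},{"hand":1,"dx":2.4,"dy":-3},{"hand":1,"dx":2.4,"dy":-3},{"hand":1,"dx":2.4,"dy":-3},{"hand":1,"dx":2.4,"dy":-3},{"hand":1,"dx":2.4,"dy":-3},{"hand":1,"dx":2.4,"dy":-3},{"hand":1}]'
cat > st.py <<'E'
from rig import bot
import numpy as np,sys
np.set_printoptions(suppress=True)
s=bot.read_state(); print(s['time_s'],np.round(s['position'],4),"F",np.round(s['force'],2),"op",round(s['opening'],3)); print(np.round(s['tcp_rot'],3).tolist(), np.round(s['joint_positions'],1))
if len(sys.argv)>1: print("delta cm",np.round((np.array(list(map(float,sys.argv[1:4])))-s['position'])*100,2))
E
python3 st.py .544 .1125 .087
```

```text
0.1 [0.1662 0.6017 0.1964] F [-0.03  0.15 -0.3 ] op 0.999
[[-0.964, 0.267, -0.001], [0.267, 0.964, -0.002], [0.0, -0.002, -1.0]] [ 64.3  30.3  82.1   0.   67.7 -10.2]
delta cm [ 37.78 -48.92 -10.94]invalid input
invalid input
```

```bash
python3 -m handwheel '[{"hand":1,"dx":0,"dy":0,"dz":2,"wx":0,"wy":0,"wz":0.09},{"hand":1,"dx":0,"dy":0,"dz":4,"wx":0,"wy":0,"wz":0.09},{"hand":1,"dx":0,"dy":0,"dz":4,"wx":0,"wy":0,"wz":0.09}]'; python3 st.py .544 .1125 .2
```

```text
time_s: 0.4
position: [0.1661, 0.6014, 0.2969]
tcp_rot: [[-1.0, -0.004, -0.002], [-0.004, 1.0, -0.004], [0.002, -0.004, -1.0]]
force: [-0.0, -0.4, -0.9]
opening: 0.997
0.4 [0.1661 0.6014 0.2969] F [-0.05 -0.44 -0.86] op 0.997
[[-1.0, -0.004, -0.002], [-0.004, 1.0, -0.004], [0.002, -0.004, -1.0]] [ 64.3  25.   74.8   0.   80.4 -25.9]
delta cm [ 37.79 -48.89  -9.69]
```

```bash
python3 -m handwheel '[{"hand":1,"dx":1.2,"dy":-1.5,"dz":0,"wx":0,"wy":0,"wz":0},{"hand":1,"dx":2.4,"dy":-3.1,"dz":0,"wx":0,"wy":0,"wz":0},{"hand":1,"dx":2.4,"dy":-3.1,"dz":0,"wx":0,"wy":0,"wz":0},{"hand":1,"dx":2.4,"dy":-3.1,"dz":0,"wx":0,"wy":0,"wz":0},{"hand":1,"dx":2.4,"dy":-3.1,"dz":0,"wx":0,"wy":0,"wz":0},{"hand":1,"dx":2.4,"dy":-3.1,"dz":0,"wx":0,"wy":0,"wz":0},{"hand":1,"dx":2.4,"dy":-3.1,"dz":0,"wx":0,"wy":0,"wz":0},{"hand":1,"dx":2.4,"dy":-3.1,"dz":0,"wx":0,"wy":0,"wz":0},{"hand":1,"dx":2.4,"dy":-3.1,"dz":0,"wx":0,"wy":0,"wz":0},{"hand":1,"dx":2.4,"dy":-3.1,"dz":0,"wx":0,"wy":0,"wz":0}]'
python3 -m handwheel '[{"hand":1,"dx":2.4,"dy":-3.1,"dz":-1,"wx":0,"wy":0,"wz":0},{"hand":1,"dx":2.4,"dy":-3.1,"dz":-1,"wx":0,"wy":0,"wz":0},{"hand":1,"dx":2.4,"dy":-3.1,"dz":-1,"wx":0,"wy":0,"wz":0},{"hand":1,"dx":2.4,"dy":-3.1,"dz":-1,"wx":0,"wy":0,"wz":0},{"hand":1,"dx":2.4,"dy":-3.1,"dz":-1,"wx":0,"wy":0,"wz":0},{"hand":1,"dx":2.4,"dy":-3.1,"dz":-1,"wx":0,"wy":0,"wz":0},{"hand":1,"dx":0.6,"dy":-0.9,"dz":-1,"wx":0,"wy":0,"wz":0},{"hand":1,"dx":0,"dy":0,"dz":-1,"wx":0,"wy":0,"wz":0},{"hand":1,"dx":0,"dy":0,"dz":0,"wx":0,"wy":0,"wz":0},{"hand":1,"dx":0,"dy":0,"dz":0,"wx":0,"wy":0,"wz":0}]'; python3 st.py .544 .1125 .087
```

```text
time_s: 1.4
position: [0.3947, 0.3064, 0.2965]
tcp_rot: [[-1.0, 0.0, -0.001], [0.0, 1.0, -0.001], [0.001, -0.001, -1.0]]
force: [0.7, -0.1, -0.4]
opening: 1.003
time_s: 2.4
position: [0.5431, 0.1146, 0.217]
tcp_rot: [[-1.0, -0.002, -0.002], [-0.002, 1.0, 0.0], [0.002, 0.0, -1.0]]
force: [0.1, 0.6, 0.3]
opening: 0.998
2.4 [0.5431 0.1146 0.217 ] F [0.09 0.58 0.34] op 0.998
[[-1.0, -0.002, -0.002], [-0.002, 1.0, 0.0], [0.002, 0.0, -1.0]] [  0.4  23.5  90.9   0.   65.7 -89.7]
delta cm [  0.09  -0.21 -13.  ]
```

```bash
python3 -m handwheel '[{"hand":1,"dx":0.1,"dy":-0.2,"dz":-1,"wx":0,"wy":0,"wz":0},{"hand":1,"dx":0,"dy":0,"dz":-3,"wx":0,"wy":0,"wz":0},{"hand":1,"dx":0,"dy":0,"dz":-3,"wx":0,"wy":0,"wz":0},{"hand":1,"dx":0,"dy":0,"dz":-2,"wx":0,"wy":0,"wz":0},{"hand":1,"dx":0,"dy":0,"dz":-1,"wx":0,"wy":0,"wz":0},{"hand":1,"dx":0,"dy":0,"dz":0,"wx":0,"wy":0,"wz":0},{"hand":1,"dx":0,"dy":0,"dz":0,"wx":0,"wy":0,"wz":0}]' >/dev/null; python3 st.py .544 .1125 .087
cat > look.py <<'E'
import sys; from h import *
n,tag,u0,u1,v0,v1=sys.argv[1],sys.argv[2],*map(int,sys.argv[3:7])
p,d=vision.capture(n); np.save(f"{n}_{tag}_rgb.npy",p); np.save(f"{n}_{tag}.npy",d)
q=p[v0:v1,u0:u1,::-1]; f=min(800/(u1-u0),600/(v1-v0)); cv2.imwrite(f"pics/{n}_{tag}.png",cv2.resize(q,None,fx=f,fy=f,interpolation=cv2.INTER_CUBIC))
E
python3 look.py side a 210 330 140 240
```

```text
3.1 [0.5462 0.1117 0.118 ] F [ 0.53  0.62 -0.18] op 1.001
[[-1.0, -0.001, 0.002], [-0.001, 1.0, 0.0], [-0.002, 0.0, -1.0]] [  0.1  31.1  96.3   0.   52.5 -90. ]
delta cm [-0.22  0.08 -3.1 ]
```

View pics/side_a.png

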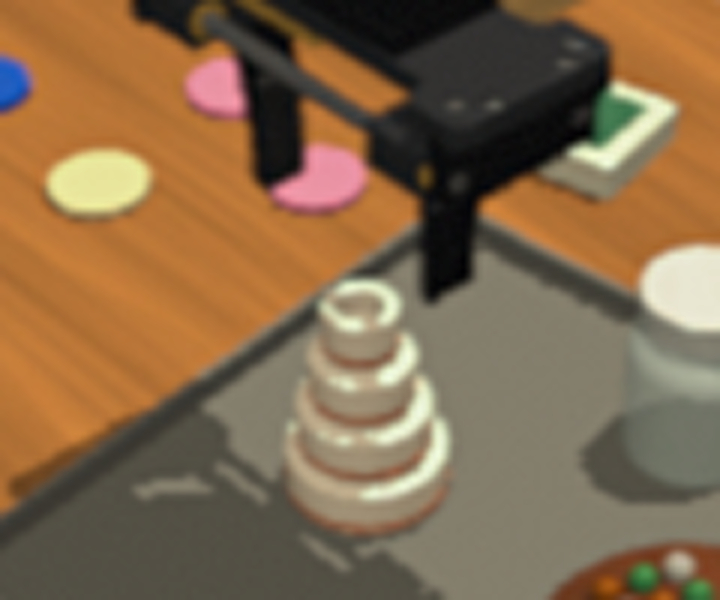

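```bash
for i in 1 2 3; do python3 -m handwheel '[{"hand":1,"dx":0,"dy":0,"dz":0,"wx":0,"wy":0,"wz":0}]' | grep position; done
```

```text
position: [0.5466, 0.1115, 0.1187]
position: [0.5462, 0.1114, 0.1184]
position: [0.546, 0.1114, 0.118]
```

```bash
python3 -m handwheel '[{"hand":1,"dx":-0.2,"dy":0.1,"dz":-1,"wx":0,"wy":0,"wz":0},{"hand":1,"dx":0,"dy":0,"dz":-1,"wx":0,"wy":0,"wz":0},{"hand":1,"dx":0,"dy":0,"dz":-0.7,"wx":0,"wy":0,"wz":0},{"hand":1,"dx":0,"dy":0,"dz":-0.3,"wx":0,"wy":0,"wz":0},{"hand":1,"dx":0,"dy":0,"dz":0,"wx":0,"wy":0,"wz":0},{"hand":1,"dx":0,"dy":0,"dz":0,"wx":0,"wy":0,"wz":0}]' >/dev/null; python3 st.py .544 .1125 .087
```

```text
4.05 [0.5436 0.1124 0.0872] F [-0.09 -0.24  0.81] op 1.002
[[-1.0, -0.0, -0.0], [-0.0, 1.0, 0.0], [0.0, 0.0, -1.0]] [  0.1  33.7  97.8   0.   48.4 -89.9]
delta cm [ 0.04  0.01 -0.02]
```

```bash
python3 -m handwheel '[{"hand":0,"dx":0,"dy":0,"dz":0,"wx":0,"wy":0,"wz":0},{"hand":0,"dx":0,"dy":0,"dz":0,"wx":0,"wy":0,"wz":0},{"hand":0,"dx":0,"dy":0,"dz":0,"wx":0,"wy":0,"wz":0},{"hand":-0.1,"dx":0,"dy":0,"dz":0,"wx":0,"wy":0,"wz":0},{"hand":-0.2,"dx":0,"dy":0,"dz":0,"wx":0,"wy":0,"wz":0},{"hand":-0.3,"dx":0,"dy":0,"dz":0,"wx":0,"wy":0,"wz":0},{"hand":-0.4,"dx":0,"dy":0,"dz":0,"wx":0,"wy":0,"wz":0},{"hand":-0.6,"dx":0,"dy":0,"dz":0,"wx":0,"wy":0,"wz":0},{"hand":-1,"dx":0,"dy":0,"dz":0,"wx":0,"wy":0,"wz":0},{"hand":-1,"dx":0,"dy":0,"dz":0,"wx":0,"wy":0,"wz":0}]' ; python3 -m handwheel '[{"hand":-1,"dx":0,"dy":0,"dz":0,"wx":0,"wy":0,"wz":0},{"hand":-1,"dx":0,"dy":0,"dz":0,"wx":0,"wy":0,"wz":0},{"hand":-1,"dx":0,"dy":0,"dz":0,"wx":0,"wy":0,"wz":0},{"hand":-1,"dx":0,"dy":0,"dz":0,"wx":0,"wy":0,"wz":0}]'; python3 look.py side b 210 330 140 240
```

```text
time_s: 5.05
position: [0.5436, 0.1124, 0.0873]
tcp_rot: [[-1.0, -0.0, -0.0], [-0.0, 1.0, -0.0], [0.0, -0.0, -1.0]]
force: [0.4, 0.1, 0.8]
opening: 0.173
time_s: 5.45
position: [0.5436, 0.1124, 0.0873]
tcp_rot: [[-1.0, -0.0, -0.0], [-0.0, 1.0, 0.0], [0.0, 0.0, -1.0]]
force: [0.3, -0.1, 0.2]
opening: 0.008
```

View pics/side_b.png

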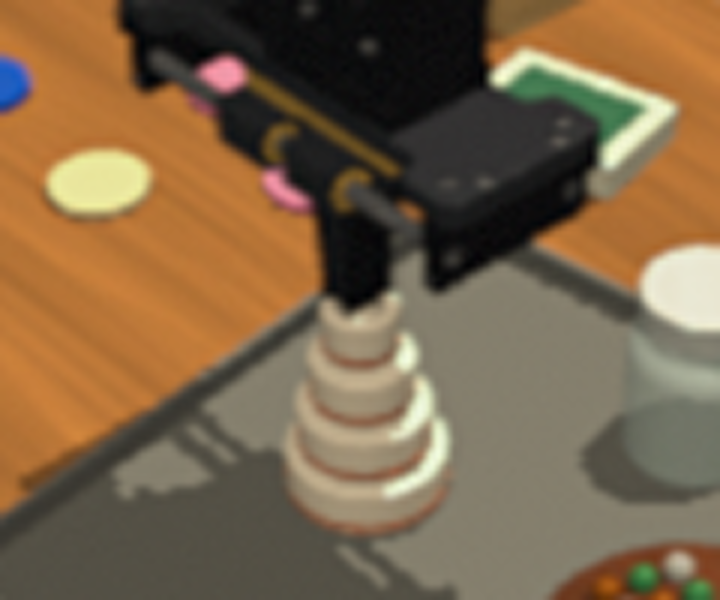

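```bash
cat >> h.py <<'E'
def proj(n,X):
    c=vision.get_calibration(n); K=np.array([[c['fx'],0,c['cx']],[0,c['fy'],c['cy']],[0,0,1]])
    return cv2.projectPoints(np.atleast_2d(np.array(X,float)),np.array(c['rvec']),np.array(c['tvec']),K,None)[0][:,0].round(1)
E
python3 - <<'E'
from h import *
for z in (.082,.087,.092,.1,.106,.11): print(z,proj("side",[.5436,.1124,z]),(proj("side",[.5436,.1124,z])-[210,140])*6)
# open fingertips at picture a
for y in (.0435+.0075,-.0435-.0075): print((proj("side",[.546,.1117+y,.118])-[210,140])*6)
d=np.load("side_b.npy"); print(d[180:200:2,262:282:2].round(3))
E
python3 look.py top b 200 310 170 260
```

```text
0.082 [[268.9 199. ]] [[353.4 354. ]]
0.087 [[268.9 197.4]] [[353.4 344.4]]
0.092 [[268.8 195.8]] [[352.8 334.8]]
0.1 [[268.7 193.2]] [[352.2 319.2]]
0.106 [[268.7 191.3]] [[352.2 307.8]]
0.11 [[268.6 189.9]] [[351.6 299.4]]
[[273.6 223.2]]
[[445.2 343.8]]
[[0.935 0.929 0.924 0.914 0.92  0.925 0.93  1.123 0.84  0.831]
 [1.155 0.937 0.929 0.92  0.926 0.932 0.938 1.131 1.141 0.833]
 [1.148 0.939 0.932 0.925 0.93  0.936 0.945 1.132 1.133 0.836]
 [1.141 0.942 0.937 0.932 0.936 0.939 0.946 1.123 1.125 0.839]
 [1.094 0.95  0.944 0.934 0.94  0.94  0.95  1.121 1.12  1.117]
 [1.095 0.961 0.944 0.939 0.94  0.968 0.96  1.114 1.112 1.115]
 [1.101 0.955 0.968 0.944 0.975 0.972 0.956 0.966 1.105 1.108]
 [1.1   0.955 0.949 0.951 0.95  0.951 0.951 0.969 1.098 1.096]
 [0.98  0.96  0.953 0.95  0.948 0.954 0.955 0.968 1.092 1.094]
 [0.973 0.964 0.959 0.953 0.952 0.956 0.963 0.972 0.977 1.087]]
```

View pics/top_b.png

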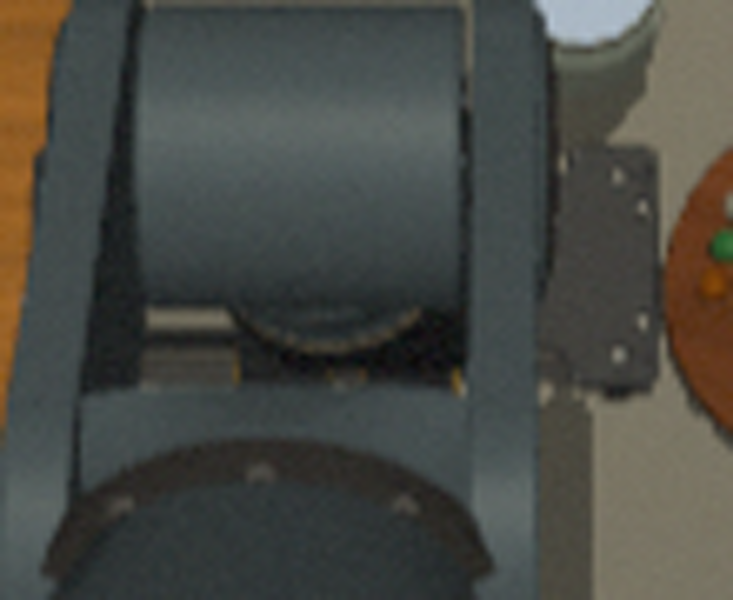

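```bash
python3 - <<'E'
from h import *
n="side"
for tag,b in(("b",(255,285,172,196)),("a",(276,292,172,192)),("a",(250,262,155,174))):
    p=np.load(f"side_{tag}_rgb.npy");d=np.load(f"side_{tag}.npy")
    c=vision.get_calibration(n); R=cv2.Rodrigues(np.array(c['rvec']))[0]; t=np.array(c['tvec'])
    u0,u1,v0,v1=b;U,V=np.meshgrid(np.arange(u0,u1),np.arange(v0,v1)); D=d[v0:v1,u0:u1]
    W=(np.stack([(U-c['cx'])/c['fx']*D,(V-c['cy'])/c['fy']*D,D],-1)-t)@R
    g=cv2.cvtColor(p,cv2.COLOR_RGB2GRAY)[v0:v1,u0:u1]
    m=(g<45)&(D>.5)&(D<1.0); q=W[m]
    print(tag,len(q),"z pct",np.percentile(q[:,2],[0,2,5,10,50]).round(4))
    lo=q[(q[:,2]<np.percentile(q[:,2],5)+.02)]
    print(" x",np.percentile(lo[:,0],[2,50,98]).round(4)," y",np.percentile(lo[:,1],[2,50,98]).round(4))
E
```

```text
b 245 z pct [0.1158 0.1183 0.1202 0.1233 0.1515]
 x [0.5331 0.5378 0.5535]  y [0.102  0.1044 0.1189]
a 135 z pct [0.1459 0.1479 0.15   0.1522 0.1717]
 x [0.5347 0.5448 0.556 ]  y [0.0581 0.0598 0.0645]
a 113 z pct [0.1461 0.1474 0.1482 0.1515 0.1681]
 x [0.5362 0.5434 0.5523]  y [0.1544 0.1563 0.1589]
```

```bash
python3 - <<'E'
from h import *
for z in (.118,.135,.14,.145,.15): print(z,((proj("side",[[.5365,.0585,z],[.5555,.0585,z]])-[209.5,139.5])*6).tolist())
E
python3 - <<'E'
import cv2,numpy as np
p=np.load("side_a_rgb.npy")[165:200,270:300,::-1]
cv2.imwrite("pics/fa.png",cv2.resize(p,None,fx=16,fy=16,interpolation=cv2.INTER_NEAREST))
E
```

```text
0.118 [[433.80000000000007, 360.59999999999997], [470.39999999999986, 339.0]]
0.135 [[433.19999999999993, 325.80000000000007], [471.0, 304.19999999999993]]
0.14 [[433.19999999999993, 315.59999999999997], [471.0, 293.40000000000003]]
0.145 [[433.19999999999993, 304.80000000000007], [471.0, 283.19999999999993]]
0.15 [[433.19999999999993, 294.0], [471.0, 272.40000000000003]]
```

View pics/fa.png

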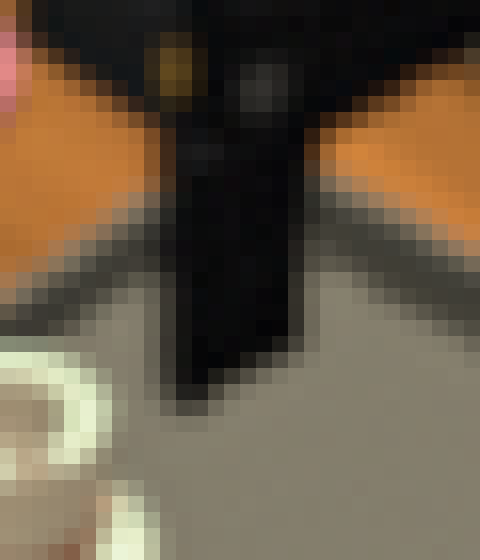

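The fingers shut on nothing. The picture puts the tips about 27 mm above the reported TCP, with x and y agreeing. I'll open, go down by what the camera shows, and look again.

```bash
python3 -m handwheel '[{"hand":1,"dx":0,"dy":0,"dz":0,"wx":0,"wy":0,"wz":0},{"hand":1,"dx":0,"dy":0,"dz":0,"wx":0,"wy":0,"wz":0},{"hand":1,"dx":0,"dy":0,"dz":0,"wx":0,"wy":0,"wz":0},{"hand":1,"dx":0,"dy":0,"dz":0,"wx":0,"wy":0,"wz":0},{"hand":1,"dx":0,"dy":0,"dz":0,"wx":0,"wy":0,"wz":0},{"hand":1,"dx":0,"dy":0,"dz":0,"wx":0,"wy":0,"wz":0},{"hand":1,"dx":0,"dy":0,"dz":0,"wx":0,"wy":0,"wz":0},{"hand":1,"dx":0,"dy":0,"dz":0,"wx":0,"wy":0,"wz":0},{"hand":1,"dx":0,"dy":0,"dz":0,"wx":0,"wy":0,"wz":0},{"hand":1,"dx":0,"dy":0,"dz":0,"wx":0,"wy":0,"wz":0}]' |tail -1
python3 -m handwheel '[{"hand":1,"dx":0,"dy":0,"dz":-0.7,"wx":0,"wy":0,"wz":0},{"hand":1,"dx":0,"dy":0,"dz":-1,"wx":0,"wy":0,"wz":0},{"hand":1,"dx":0,"dy":0,"dz":-0.7,"wx":0,"wy":0,"wz":0},{"hand":1,"dx":0,"dy":0,"dz":-0.3,"wx":0,"wy":0,"wz":0},{"hand":1,"dx":0,"dy":0,"dz":0,"wx":0,"wy":0,"wz":0},{"hand":1,"dx":0,"dy":0,"dz":0,"wx":0,"wy":0,"wz":0}]'
cat > tip.py <<'E'
# near (-y) finger tip height from its outer face bottom edge, side view; prints implied tip z per image column
import sys; from h import *
tag=sys.argv[1]; p=np.load(f"side_{tag}_rgb.npy"); s=bot.read_state(); x,y,z=s['position']; op=s['opening']
yb=y-(op*.0435+.010)
print("tcp",np.round([x,y,z],4),"op",round(op,3))
for dx in (-.0095,.0095):
    for zz in (0,.02,.0275,.035): print(dx,zz,proj("side",[x+dx,yb,z+zz]))
E
python3 look.py side c 210 330 140 240; python3 tip.py c
```

```text
opening: 0.834
time_s: 7.15
position: [0.5436, 0.1123, 0.0602]
tcp_rot: [[-1.0, -0.0, -0.0], [-0.0, 1.0, -0.0], [0.0, -0.0, -1.0]]
force: [0.5, 0.4, -0.5]
opening: 1.0
tcp [0.5438 0.1124 0.0604] op 1.002
-0.0095 0 [[281.1 218.7]]
-0.0095 0.02 [[281.  212.4]]
-0.0095 0.0275 [[281.  209.9]]
-0.0095 0.035 [[281.  207.5]]
0.0095 0 [[287. 215.]]
0.0095 0.02 [[287.  208.7]]
0.0095 0.0275 [[287.1 206.3]]
0.0095 0.035 [[287.1 203.8]]
```

View pics/side_c.png

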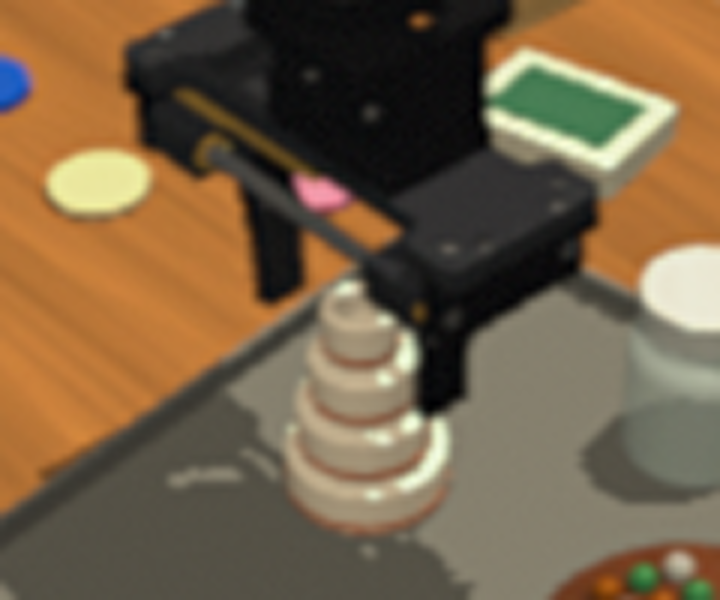

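```bash
python3 -m handwheel '[{"hand":0,"dx":0,"dy":0,"dz":-0.2,"wx":0,"wy":0,"wz":0},{"hand":0,"dx":0,"dy":0,"dz":0,"wx":0,"wy":0,"wz":0},{"hand":0,"dx":0,"dy":0,"dz":0,"wx":0,"wy":0,"wz":0},{"hand":0,"dx":0,"dy":0,"dz":0,"wx":0,"wy":0,"wz":0},{"hand":-0.1,"dx":0,"dy":0,"dz":0,"wx":0,"wy":0,"wz":0},{"hand":-0.2,"dx":0,"dy":0,"dz":0,"wx":0,"wy":0,"wz":0},{"hand":-0.3,"dx":0,"dy":0,"dz":0,"wx":0,"wy":0,"wz":0},{"hand":-0.5,"dx":0,"dy":0,"dz":0,"wx":0,"wy":0,"wz":0},{"hand":-1,"dx":0,"dy":0,"dz":0,"wx":0,"wy":0,"wz":0},{"hand":-1,"dx":0,"dy":0,"dz":0,"wx":0,"wy":0,"wz":0}]' ; python3 -m handwheel '[{"hand":-1,"dx":0,"dy":0,"dz":0,"wx":0,"wy":0,"wz":0},{"hand":-1,"dx":0,"dy":0,"dz":0,"wx":0,"wy":0,"wz":0}]'; python3 look.py side d 210 330 140 240
```

```text
time_s: 8.2
position: [0.5436, 0.1124, 0.0584]
tcp_rot: [[-1.0, -0.0, 0.0], [-0.0, 1.0, 0.0], [-0.0, 0.0, -1.0]]
force: [0.1, -0.2, 0.9]
opening: 0.35
time_s: 8.4
position: [0.5435, 0.1124, 0.0584]
tcp_rot: [[-1.0, -0.0, 0.0], [-0.0, 1.0, 0.0], [-0.0, 0.0, -1.0]]
force: [0.4, 0.7, 1.0]
opening: 0.351
```

View pics/side_d.png

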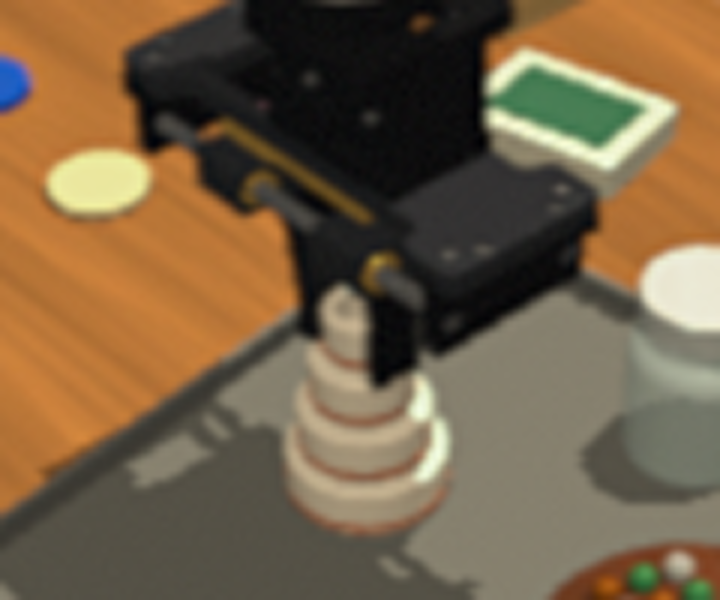

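```bash
python3 -m handwheel '[{"hand":-1,"dx":0,"dy":0,"dz":0.3,"wx":0,"wy":0,"wz":0},{"hand":-1,"dx":0,"dy":0,"dz":0.7,"wx":0,"wy":0,"wz":0},{"hand":-1,"dx":0,"dy":0,"dz":1,"wx":0,"wy":0,"wz":0},{"hand":-1,"dx":0,"dy":0,"dz":1.5,"wx":0,"wy":0,"wz":0},{"hand":-1,"dx":0,"dy":0,"dz":1.5,"wx":0,"wy":0,"wz":0},{"hand":-1,"dx":0,"dy":0,"dz":0,"wx":0,"wy":0,"wz":0}]'; python3 look.py side e 210 330 140 240
```

```text
time_s: 9.05
position: [0.5456, 0.1124, 0.111]
tcp_rot: [[-1.0, -0.0, 0.006], [-0.0, 1.0, -0.0], [-0.006, -0.0, -1.0]]
force: [0.2, -0.1, -0.6]
opening: 0.355
```

View pics/side_e.png

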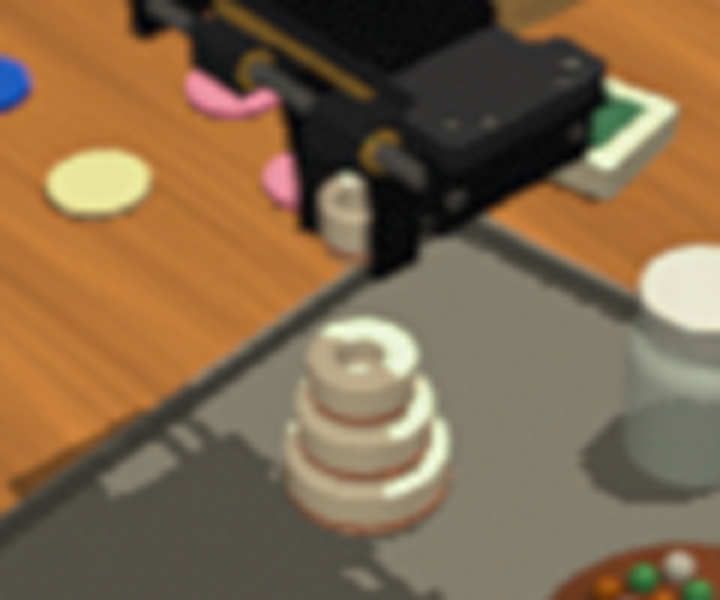

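```bash
python3 -m handwheel '[{"hand":-1,"dx":0.2,"dy":1,"dz":0,"wx":0,"wy":0,"wz":0},{"hand":-1,"dx":0.4,"dy":2.5,"dz":0,"wx":0,"wy":0,"wz":0},{"hand":-1,"dx":0.6,"dy":3.5,"dz":0,"wx":0,"wy":0,"wz":0},{"hand":-1,"dx":0.8,"dy":4,"dz":0,"wx":0,"wy":0,"wz":0},{"hand":-1,"dx":0.8,"dy":4,"dz":0,"wx":0,"wy":0,"wz":0},{"hand":-1,"dx":0.7,"dy":4,"dz":0,"wx":0,"wy":0,"wz":0},{"hand":-1,"dx":0.7,"dy":3.5,"dz":0,"wx":0,"wy":0,"wz":0},{"hand":-1,"dx":0.5,"dy":2,"dz":0,"wx":0,"wy":0,"wz":0},{"hand":-1,"dx":0.2,"dy":1,"dz":0,"wx":0,"wy":0,"wz":0},{"hand":-1,"dx":0,"dy":0,"dz":0,"wx":0,"wy":0,"wz":0}]'; python3 -m handwheel '[{"hand":-1,"dx":0,"dy":0,"dz":-1,"wx":0,"wy":0,"wz":0},{"hand":-1,"dx":0,"dy":0,"dz":-2,"wx":0,"wy":0,"wz":0},{"hand":-1,"dx":0,"dy":0,"dz":-2,"wx":0,"wy":0,"wz":0},{"hand":-1,"dx":0,"dy":0,"dz":-1,"wx":0,"wy":0,"wz":0},{"hand":-1,"dx":0,"dy":0,"dz":0,"wx":0,"wy":0,"wz":0},{"hand":-1,"dx":0,"dy":0,"dz":0,"wx":0,"wy":0,"wz":0}]' >/dev/null; python3 st.py .5936 .3676 -.017; python3 look.py side f 180 300 110 200
```

```text
time_s: 10.1
position: [0.5918, 0.3687, 0.1072]
tcp_rot: [[-1.0, -0.002, -0.001], [-0.002, 1.0, -0.0], [0.001, -0.0, -1.0]]
force: [0.1, 0.6, -0.3]
opening: 0.354
10.7 [0.5928 0.3667 0.0485] F [ 0.81 -0.38 -0.68] op 0.356
[[-1.0, 0.001, -0.0], [0.001, 1.0, -0.0], [0.0, -0.0, -1.0]] [ 22.6  45.5  77.   -0.   57.4 -67.4]
delta cm [ 0.08  0.09 -6.55]
```

View pics/side_f.png

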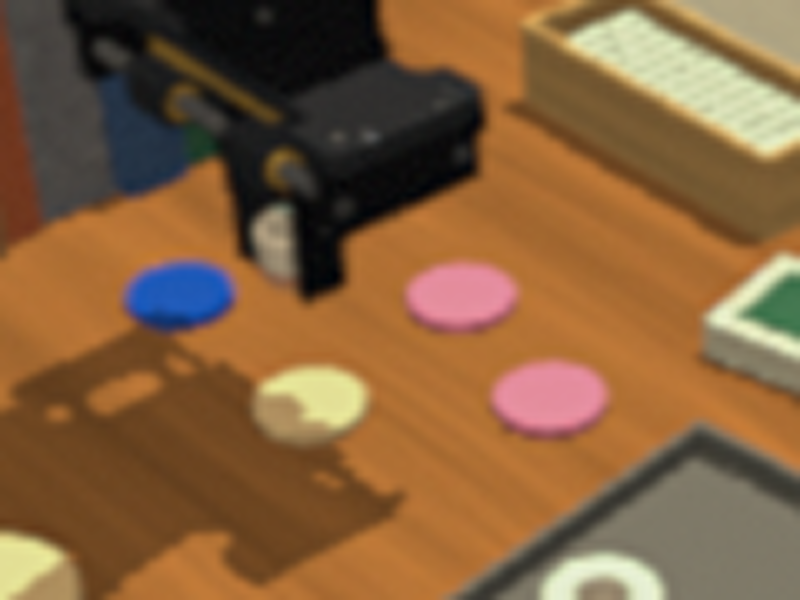

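```bash
python3 -m handwheel '[{"hand":-1,"dx":0.1,"dy":0.1,"dz":-1,"wx":0,"wy":0,"wz":0},{"hand":-1,"dx":0,"dy":0,"dz":-1.5,"wx":0,"wy":0,"wz":0},{"hand":-1,"dx":0,"dy":0,"dz":-1.5,"wx":0,"wy":0,"wz":0},{"hand":-1,"dx":0,"dy":0,"dz":-1,"wx":0,"wy":0,"wz":0},{"hand":-1,"dx":0,"dy":0,"dz":-0.5,"wx":0,"wy":0,"wz":0},{"hand":-1,"dx":0,"dy":0,"dz":-0.3,"wx":0,"wy":0,"wz":0},{"hand":-1,"dx":0,"dy":0,"dz":0,"wx":0,"wy":0,"wz":0},{"hand":-1,"dx":0,"dy":0,"dz":0,"wx":0,"wy":0,"wz":0}]' >/dev/null; python3 st.py .5936 .3676 -.0176; python3 look.py side g 180 300 110 200
```

```text
11.55 [ 0.5939  0.3686 -0.0092] F [ 0.39  0.14 -0.3 ] op 0.358
[[-1.0, -0.0, 0.001], [-0.0, 1.0, 0.0], [-0.001, 0.0, -1.0]] [ 22.7  50.   77.8   0.   52.1 -67.3]
delta cm [-0.03 -0.1  -0.84]
```

View pics/side_g.png

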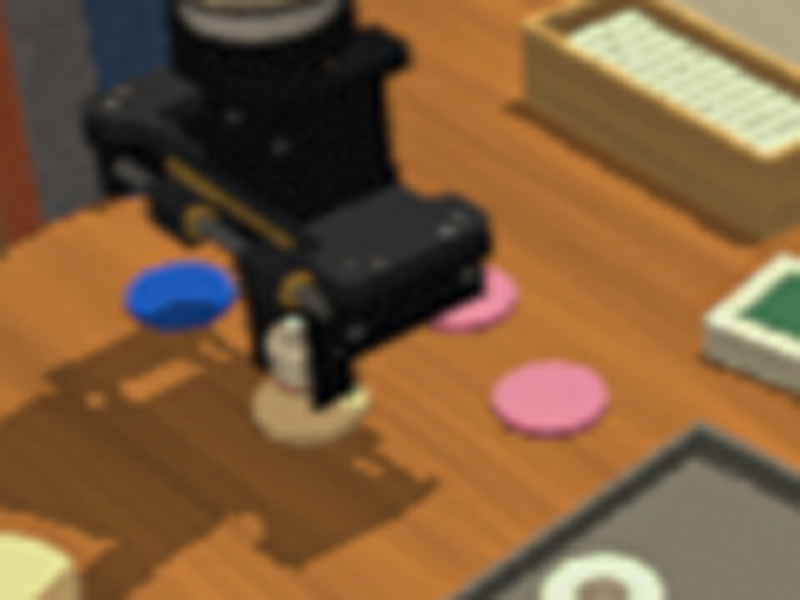

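```bash
python3 -m handwheel '[{"hand":-1,"dx":0,"dy":-0.1,"dz":-0.3,"wx":0,"wy":0,"wz":0},{"hand":-1,"dx":0,"dy":0,"dz":-0.2,"wx":0,"wy":0,"wz":0},{"hand":-1,"dx":0,"dy":0,"dz":-0.1,"wx":0,"wy":0,"wz":0},{"hand":-1,"dx":0,"dy":0,"dz":0,"wx":0,"wy":0,"wz":0}]' >/dev/null; python3 st.py .5936 .3676 -.0176;python3 -m handwheel '[{"hand":-1,"dx":0,"dy":0,"dz":-0.1,"wx":0,"wy":0,"wz":0},{"hand":-1,"dx":0,"dy":0,"dz":0,"wx":0,"wy":0,"wz":0}]' >/dev/null; python3 st.py .5936 .3676 -.0176
```

```text
12.0 [ 0.5934  0.3673 -0.0159] F [0.08 0.1  0.34] op 0.353
[[-1.0, -0.0, -0.0], [-0.0, 1.0, -0.0], [0.0, -0.0, -1.0]] [ 22.6  50.5  78.   -0.   51.5 -67.4]
delta cm [ 0.02  0.03 -0.17]
12.2 [ 0.5935  0.3674 -0.0168] F [-0.24  0.18  0.4 ] op 0.354
[[-1.0, -0.0, -0.0], [-0.0, 1.0, -0.0], [0.0, -0.0, -1.0]] [ 22.6  50.6  78.    0.   51.4 -67.4]
delta cm [ 0.01  0.02 -0.08]
```

```bash
for i in 1 2; do python3 -m handwheel '[{"hand":-1,"dx":0,"dy":0,"dz":-0.05,"wx":0,"wy":0,"wz":0},{"hand":-1,"dx":0,"dy":0,"dz":0,"wx":0,"wy":0,"wz":0}]' >/dev/null; python3 st.py .5936 .3676 -.0176|head -1;done
```

```text
12.4 [ 0.5935  0.3674 -0.0172] F [ 0.63 -0.54  1.78] op 0.357
12.6 [ 0.5936  0.3674 -0.0176] F [-0.43  0.39 -0.21] op 0.356
```

```bash
for i in 1 2; do python3 -m handwheel '[{"hand":-1,"dx":0,"dy":0,"dz":-0.05,"wx":0,"wy":0,"wz":0},{"hand":-1,"dx":0,"dy":0,"dz":0,"wx":0,"wy":0,"wz":0}]' >/dev/null; python3 st.py .5936 .3676 -.0176|head -1;done
```

```text
12.8 [ 0.5936  0.3674 -0.0176] F [-0.84 -1.21  3.95] op 0.355
13.0 [ 0.5937  0.3674 -0.0177] F [-1.33 -0.8   6.32] op 0.352
```

```bash
python3 -m handwheel '[{"hand":-0.2,"dx":0,"dy":0,"dz":0,"wx":0,"wy":0,"wz":0},{"hand":-0.1,"dx":0,"dy":0,"dz":0,"wx":0,"wy":0,"wz":0},{"hand":0.2,"dx":0,"dy":0,"dz":0,"wx":0,"wy":0,"wz":0},{"hand":0.6,"dx":0,"dy":0,"dz":0,"wx":0,"wy":0,"wz":0},{"hand":1,"dx":0,"dy":0,"dz":0,"wx":0,"wy":0,"wz":0},{"hand":1,"dx":0,"dy":0,"dz":0.5,"wx":0,"wy":0,"wz":0},{"hand":1,"dx":0,"dy":0,"dz":1.5,"wx":0,"wy":0,"wz":0},{"hand":1,"dx":0,"dy":0,"dz":3,"wx":0,"wy":0,"wz":0},{"hand":1,"dx":0,"dy":0,"dz":4,"wx":0,"wy":0,"wz":0},{"hand":1,"dx":0,"dy":0,"dz":4,"wx":0,"wy":0,"wz":0}]'; python3 look.py side h 180 300 110 200
```

```text
time_s: 14.0
position: [0.5933, 0.3671, 0.1134]
tcp_rot: [[-1.0, -0.0, -0.0], [-0.0, 1.0, -0.0], [0.0, -0.0, -1.0]]
force: [1.3, 0.6, -1.2]
opening: 0.991
```

View pics/side_h.png

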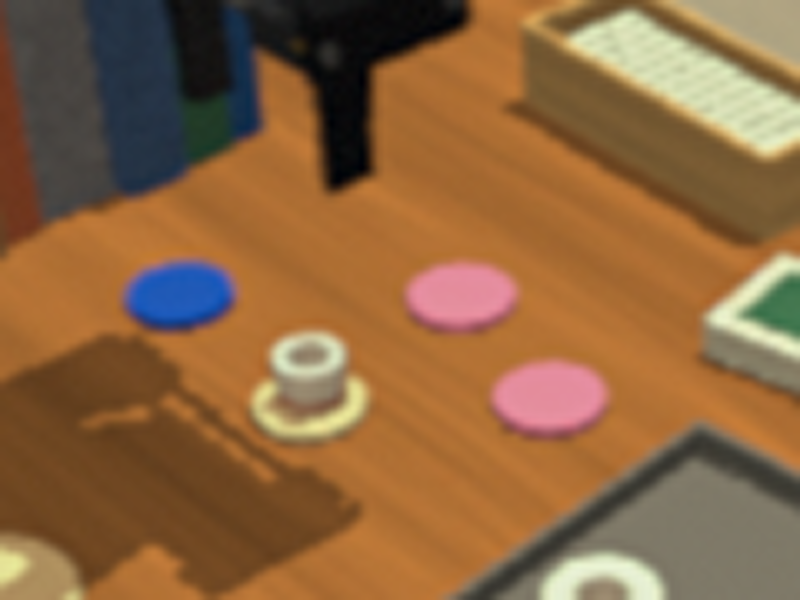

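Dish_4 stands centred on its coaster. Next is dish_3.

```bash
python3 -m handwheel '[{"hand":1,"dx":-0.2,"dy":-1.5,"dz":0,"wx":0,"wy":0,"wz":0},{"hand":1,"dx":-0.7,"dy":-3.5,"dz":0,"wx":0,"wy":0,"wz":0},{"hand":1,"dx":-0.8,"dy":-4,"dz":0,"wx":0,"wy":0,"wz":0},{"hand":1,"dx":-0.8,"dy":-4,"dz":0,"wx":0,"wy":0,"wz":0},{"hand":1,"dx":-0.8,"dy":-4,"dz":0,"wx":0,"wy":0,"wz":0},{"hand":1,"dx":-0.8,"dy":-4,"dz":0,"wx":0,"wy":0,"wz":0},{"hand":1,"dx":-0.6,"dy":-3,"dz":0,"wx":0,"wy":0,"wz":0},{"hand":1,"dx":-0.3,"dy":-1.5,"dz":0,"wx":0,"wy":0,"wz":0},{"hand":1,"dx":0,"dy":0,"dz":0,"wx":0,"wy":0,"wz":0},{"hand":1,"dx":0,"dy":0,"dz":0,"wx":0,"wy":0,"wz":0}]'>/dev/null; python3 st.py .5437 .1122 .0344; python3 look.py side i 210 330 140 240;python3 - <<'E'
from h import *
P=np.load("side_i_rgb.npy")
E
```

```text
15.05 [0.5435 0.1127 0.1112] F [-0.69 -0.04  0.  ] op 0.996
[[-1.0, 0.0, -0.0], [0.0, 1.0, 0.001], [0.0, 0.001, -1.0]] [  0.2  31.6  96.9   0.   51.5 -89.8]
delta cm [ 0.02 -0.05 -7.68]
```

View pics/side_i.png

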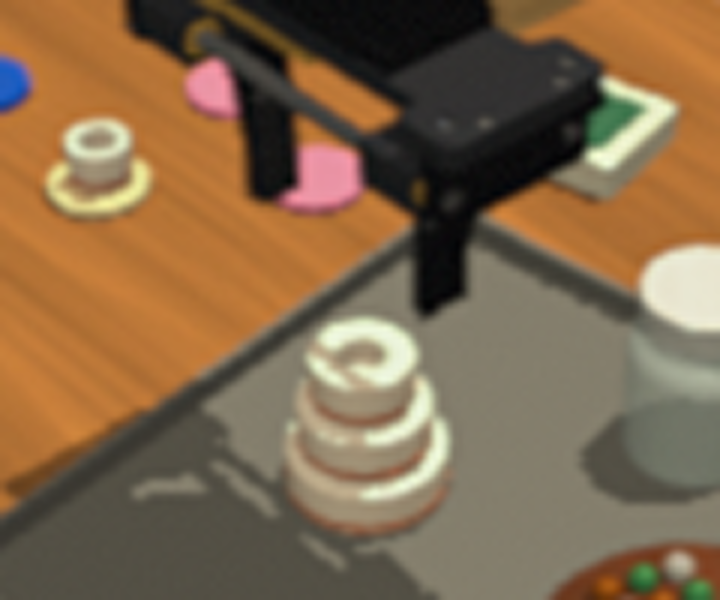

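```bash
python3 -m handwheel '[{"hand":1,"dx":0,"dy":0,"dz":-1,"wx":0,"wy":0,"wz":0},{"hand":1,"dx":0,"dy":0,"dz":-2,"wx":0,"wy":0,"wz":0},{"hand":1,"dx":0,"dy":0,"dz":-2,"wx":0,"wy":0,"wz":0},{"hand":1,"dx":0,"dy":0,"dz":-1.5,"wx":0,"wy":0,"wz":0},{"hand":1,"dx":0,"dy":0,"dz":-0.6,"wx":0,"wy":0,"wz":0},{"hand":1,"dx":0,"dy":0,"dz":-0.2,"wx":0,"wy":0,"wz":0},{"hand":1,"dx":0,"dy":0,"dz":0,"wx":0,"wy":0,"wz":0},{"hand":1,"dx":0,"dy":0,"dz":0,"wx":0,"wy":0,"wz":0}]'>/dev/null; python3 st.py .5437 .1122 .0344
```

```text
15.9 [0.5442 0.1126 0.0389] F [0.59 0.01 0.31] op 0.999
[[-1.0, -0.001, 0.001], [-0.001, 1.0, 0.0], [-0.001, 0.0, -1.0]] [  0.2  38.3  99.3   0.   42.3 -89.9]
delta cm [-0.05 -0.04 -0.45]
```

```bash
python3 -m handwheel '[{"hand":1,"dx":0,"dy":0,"dz":-0.4,"wx":0,"wy":0,"wz":0},{"hand":0.4,"dx":0,"dy":0,"dz":0,"wx":0,"wy":0,"wz":0},{"hand":0.3,"dx":0,"dy":0,"dz":0,"wx":0,"wy":0,"wz":0},{"hand":0.2,"dx":0,"dy":0,"dz":0,"wx":0,"wy":0,"wz":0},{"hand":0.1,"dx":0,"dy":0,"dz":0,"wx":0,"wy":0,"wz":0},{"hand":0,"dx":0,"dy":0,"dz":0,"wx":0,"wy":0,"wz":0},{"hand":-0.1,"dx":0,"dy":0,"dz":0,"wx":0,"wy":0,"wz":0},{"hand":-0.3,"dx":0,"dy":0,"dz":0,"wx":0,"wy":0,"wz":0},{"hand":-1,"dx":0,"dy":0,"dz":0,"wx":0,"wy":0,"wz":0},{"hand":-1,"dx":0,"dy":0,"dz":0,"wx":0,"wy":0,"wz":0}]'>/dev/null; python3 -m handwheel '[{"hand":-1,"dx":0,"dy":0,"dz":0,"wx":0,"wy":0,"wz":0},{"hand":-1,"dx":0,"dy":0,"dz":0,"wx":0,"wy":0,"wz":0}]'>/dev/null;python3 st.py;python3 look.py side j 210 330 140 240
```

```text
17.1 [0.5435 0.1124 0.0344] F [ 0.44 -0.15 -0.06] op 0.497
[[-1.0, -0.0, 0.0], [-0.0, 1.0, 0.0], [-0.0, 0.0, -1.0]] [  0.1  38.7  99.5   0.   41.8 -89.9]
```

View pics/side_j.png

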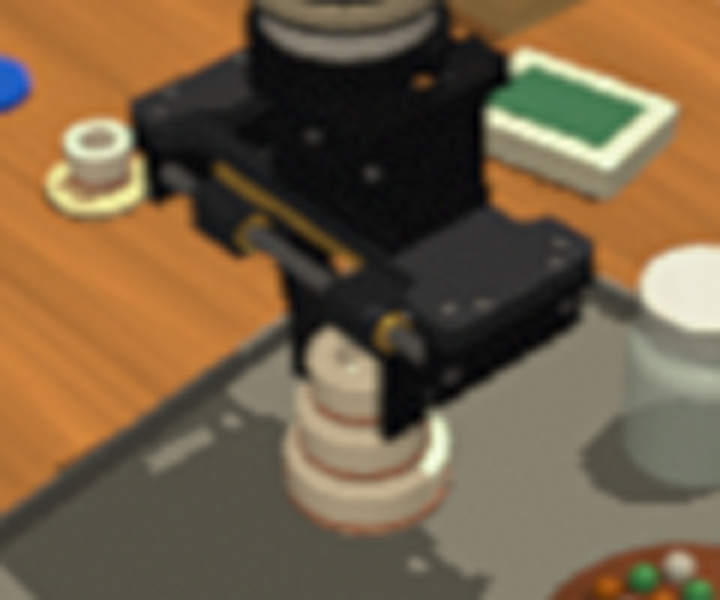

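```bash
python3 -m handwheel '[{"hand":-1,"dx":0,"dy":0,"dz":0.3,"wx":0,"wy":0,"wz":0},{"hand":-1,"dx":0,"dy":0,"dz":0.7,"wx":0,"wy":0,"wz":0},{"hand":-1,"dx":0,"dy":0,"dz":1.5,"wx":0,"wy":0,"wz":0},{"hand":-1,"dx":0,"dy":0,"dz":2,"wx":0,"wy":0,"wz":0},{"hand":-1,"dx":0,"dy":0,"dz":2,"wx":0,"wy":0,"wz":0},{"hand":-1,"dx":0,"dy":0,"dz":1,"wx":0,"wy":0,"wz":0},{"hand":-1,"dx":0,"dy":0,"dz":0.5,"wx":0,"wy":0,"wz":0},{"hand":-1,"dx":0,"dy":0,"dz":0,"wx":0,"wy":0,"wz":0}]'>/dev/null;python3 st.py .5985 -.3582 -.0176;python3 look.py side k 210 330 140 240
```

```text
17.95 [0.5438 0.1124 0.1149] F [ 0.64  0.3  -0.53] op 0.493
[[-1.0, -0.0, 0.001], [-0.0, 1.0, 0.0], [-0.001, 0.0, -1.0]] [  0.1  31.3  96.7   0.   51.9 -89.9]
delta cm [  5.47 -47.06 -13.25]
```

View pics/side_k.png

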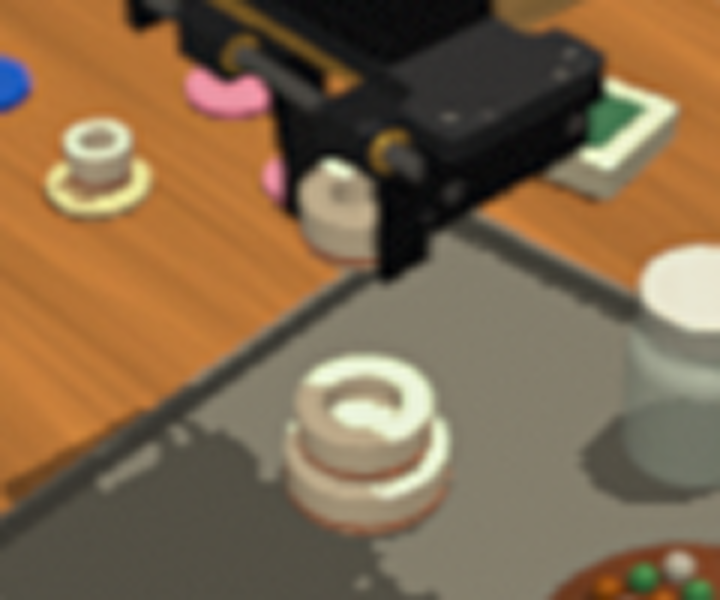

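```bash
python3 -m handwheel '[{"hand":-1,"dx":0.1,"dy":-1,"dz":0,"wx":0,"wy":0,"wz":0},{"hand":-1,"dx":0.3,"dy":-2.5,"dz":0,"wx":0,"wy":0,"wz":0},{"hand":-1,"dx":0.4,"dy":-3.5,"dz":0,"wx":0,"wy":0,"wz":0},{"hand":-1,"dx":0.5,"dy":-4,"dz":0,"wx":0,"wy":0,"wz":0},{"hand":-1,"dx":0.5,"dy":-4,"dz":0,"wx":0,"wy":0,"wz":0},{"hand":-1,"dx":0.5,"dy":-4,"dz":0,"wx":0,"wy":0,"wz":0},{"hand":-1,"dx":0.5,"dy":-4,"dz":0,"wx":0,"wy":0,"wz":0},{"hand":-1,"dx":0.5,"dy":-4,"dz":0,"wx":0,"wy":0,"wz":0},{"hand":-1,"dx":0.5,"dy":-4,"dz":0,"wx":0,"wy":0,"wz":0},{"hand":-1,"dx":0.5,"dy":-4,"dz":0,"wx":0,"wy":0,"wz":0}]'>/dev/null; python3 -m handwheel '[{"hand":-1,"dx":0.5,"dy":-4,"dz":0,"wx":0,"wy":0,"wz":0},{"hand":-1,"dx":0.4,"dy":-3.5,"dz":-0.5,"wx":0,"wy":0,"wz":0},{"hand":-1,"dx":0.3,"dy":-2.5,"dz":-1,"wx":0,"wy":0,"wz":0},{"hand":-1,"dx":0,"dy":-1.5,"dz":-2,"wx":0,"wy":0,"wz":0},{"hand":-1,"dx":0,"dy":-0.5,"dz":-2,"wx":0,"wy":0,"wz":0},{"hand":-1,"dx":0,"dy":0,"dz":-2,"wx":0,"wy":0,"wz":0},{"hand":-1,"dx":0,"dy":0,"dz":-1,"wx":0,"wy":0,"wz":0},{"hand":-1,"dx":0,"dy":0,"dz":0,"wx":0,"wy":0,"wz":0},{"hand":-1,"dx":0,"dy":0,"dz":0,"wx":0,"wy":0,"wz":0}]'>/dev/null;python3 st.py .5985 -.3582 -.0176;python3 look.py side l 380 520 270 380
```

```text
19.9 [ 0.5985 -0.3577  0.0293] F [ 1.01 -0.01 -0.47] op 0.494
[[-1.0, -0.0, -0.0], [-0.0, 1.0, 0.0], [0.0, 0.0, -1.0]] [ -40.    47.    77.4   -0.    55.6 -130. ]
delta cm [-0.   -0.05 -4.69]
```

View pics/side_l.png

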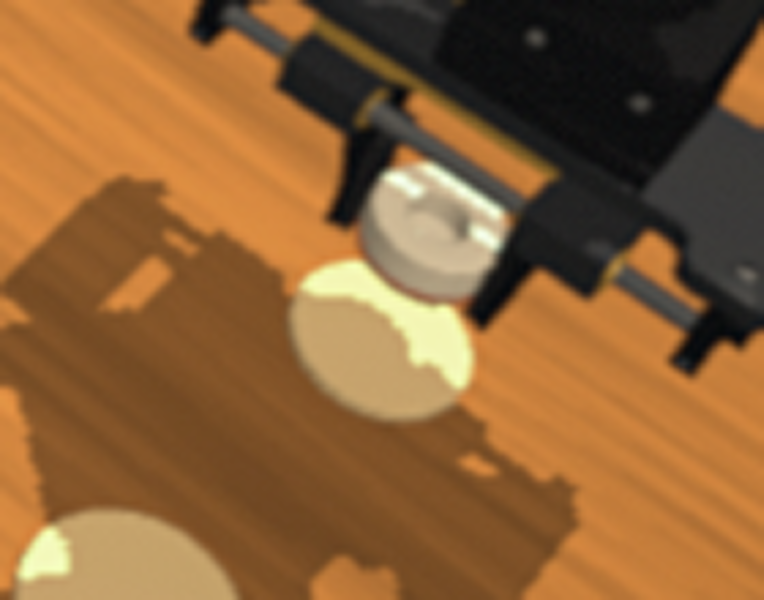

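```bash
python3 -m handwheel '[{"hand":-1,"dx":0,"dy":0,"dz":-1,"wx":0,"wy":0,"wz":0},{"hand":-1,"dx":0,"dy":0,"dz":-1.5,"wx":0,"wy":0,"wz":0},{"hand":-1,"dx":0,"dy":0,"dz":-1,"wx":0,"wy":0,"wz":0},{"hand":-1,"dx":0,"dy":0,"dz":-0.5,"wx":0,"wy":0,"wz":0},{"hand":-1,"dx":0,"dy":0,"dz":-0.2,"wx":0,"wy":0,"wz":0},{"hand":-1,"dx":0,"dy":0,"dz":0,"wx":0,"wy":0,"wz":0},{"hand":-1,"dx":0,"dy":0,"dz":0,"wx":0,"wy":0,"wz":0}]'>/dev/null;python3 st.py .5985 -.3582 -.0176
```

```text
20.65 [ 0.5988 -0.3579 -0.0124] F [ 0.08  0.28 -0.57] op 0.495
[[-1.0, -0.0, 0.001], [-0.0, 1.0, -0.0], [-0.001, -0.0, -1.0]] [ -40.    50.2   78.1   -0.    51.7 -130. ]
delta cm [-0.03 -0.03 -0.52]
```

```bash
python3 -m handwheel '[{"hand":-1,"dx":0,"dy":0,"dz":-0.2,"wx":0,"wy":0,"wz":0},{"hand":-1,"dx":0,"dy":0,"dz":-0.1,"wx":0,"wy":0,"wz":0},{"hand":-1,"dx":0,"dy":0,"dz":-0.05,"wx":0,"wy":0,"wz":0},{"hand":-1,"dx":0,"dy":0,"dz":0,"wx":0,"wy":0,"wz":0}]'>/dev/null;python3 st.py|head -1
for i in 1 2 3; do python3 -m handwheel '[{"hand":-1,"dx":0,"dy":0,"dz":-0.05,"wx":0,"wy":0,"wz":0},{"hand":-1,"dx":0,"dy":0,"dz":0,"wx":0,"wy":0,"wz":0}]' >/dev/null; python3 st.py |head -1;done
```

```text
21.05 [ 0.5985 -0.3576 -0.0161] F [-0.04 -0.94 -1.12] op 0.492
21.25 [ 0.5985 -0.3576 -0.0167] F [-0.72  0.07 -0.89] op 0.492
21.45 [ 0.5985 -0.3576 -0.0172] F [-0.75  0.72 -0.35] op 0.497
21.65 [ 0.5986 -0.3577 -0.0176] F [-0.35  0.37  0.17] op 0.494
```

```bash
python3 -m handwheel '[{"hand":-1,"dx":0,"dy":0,"dz":-0.05,"wx":0,"wy":0,"wz":0},{"hand":-1,"dx":0,"dy":0,"dz":-0.03,"wx":0,"wy":0,"wz":0},{"hand":-1,"dx":0,"dy":0,"dz":0,"wx":0,"wy":0,"wz":0}]'>/dev/null;python3 st.py|head -1
```

```text
21.95 [ 0.5986 -0.3577 -0.0176] F [-1.92  1.48  3.88] op 0.493
```

Contact confirmed. I'll release, lift and look.

```bash
python3 -m handwheel '[{"hand":0.05,"dx":0,"dy":0,"dz":0,"wx":0,"wy":0,"wz":0},{"hand":0.2,"dx":0,"dy":0,"dz":0,"wx":0,"wy":0,"wz":0},{"hand":0.5,"dx":0,"dy":0,"dz":0,"wx":0,"wy":0,"wz":0},{"hand":1,"dx":0,"dy":0,"dz":0,"wx":0,"wy":0,"wz":0},{"hand":1,"dx":0,"dy":0,"dz":0,"wx":0,"wy":0,"wz":0},{"hand":1,"dx":0,"dy":0,"dz":0.5,"wx":0,"wy":0,"wz":0},{"hand":1,"dx":0,"dy":0,"dz":1.5,"wx":0,"wy":0,"wz":0},{"hand":1,"dx":0,"dy":0,"dz":3,"wx":0,"wy":0,"wz":0},{"hand":1,"dx":0,"dy":0,"dz":4,"wx":0,"wy":0,"wz":0},{"hand":1,"dx":0,"dy":0,"dz":4,"wx":0,"wy":0,"wz":0}]'; python3 look.py side m 380 520 270 380
```

```text
time_s: 22.95
position: [0.5984, -0.3575, 0.1137]
tcp_rot: [[-1.0, -0.0, 0.0], [-0.0, 1.0, 0.0], [-0.0, 0.0, -1.0]]
force: [0.0, -1.1, -0.3]
opening: 1.001
```

View pics/side_m.png

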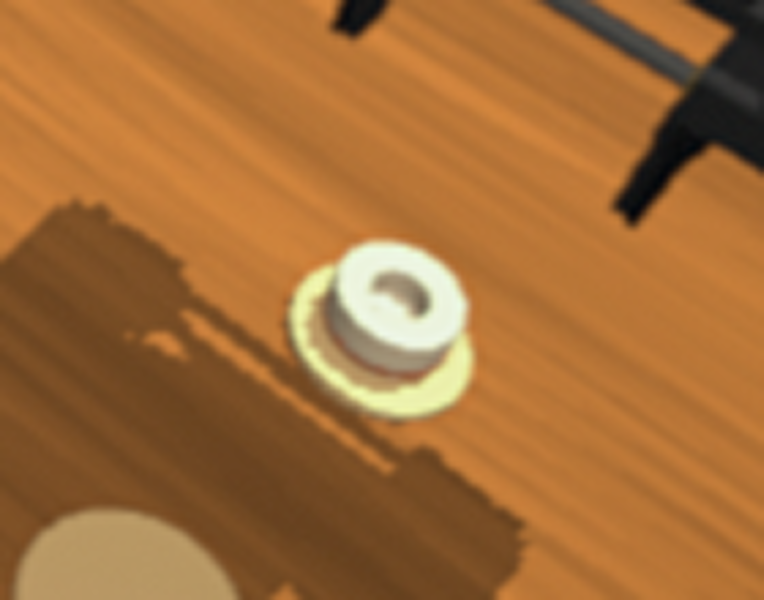

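```bash
python3 look.py top m 190 390 130 280; python3 - <<'E'
from h import *
for o in layers("top",0,np.load("top_m.npy"),(232,282,195,245),(.058,.034),0): print(*o)
E
python3 -m handwheel '[{"hand":1,"dx":-0.1,"dy":1.5,"dz":0,"wx":0,"wy":0,"wz":0},{"hand":1,"dx":-0.4,"dy":3,"dz":0,"wx":0,"wy":0,"wz":0},{"hand":1,"dx":-0.5,"dy":4,"dz":0,"wx":0,"wy":0,"wz":0},{"hand":1,"dx":-0.5,"dy":4,"dz":0,"wx":0,"wy":0,"wz":0},{"hand":1,"dx":-0.5,"dy":4,"dz":0,"wx":0,"wy":0,"wz":0},{"hand":1,"dx":-0.5,"dy":4,"dz":0,"wx":0,"wy":0,"wz":0},{"hand":1,"dx":-0.5,"dy":4,"dz":0,"wx":0,"wy":0,"wz":0},{"hand":1,"dx":-0.5,"dy":4,"dz":0,"wx":0,"wy":0,"wz":0},{"hand":1,"dx":-0.5,"dy":4,"dz":0,"wx":0,"wy":0,"wz":0},{"hand":1,"dx":-0.5,"dy":4,"dz":0,"wx":0,"wy":0,"wz":0}]'>/dev/null; python3 -m handwheel '[{"hand":1,"dx":-0.5,"dy":4,"dz":0,"wx":0,"wy":0,"wz":0},{"hand":1,"dx":-0.4,"dy":3.5,"dz":0,"wx":0,"wy":0,"wz":0},{"hand":1,"dx":-0.1,"dy":2,"dz":-1,"wx":0,"wy":0,"wz":0},{"hand":1,"dx":0,"dy":1,"dz":-1,"wx":0,"wy":0,"wz":0},{"hand":1,"dx":0,"dy":0,"dz":0,"wx":0,"wy":0,"wz":0},{"hand":1,"dx":0,"dy":0,"dz":0,"wx":0,"wy":0,"wz":0}]'>/dev/null;python3 st.py .5435 .1123 .0104
```

```text
0.058 [0.5433 0.1118 0.0269] [0.5434 0.1118] 0.0578
0.034 [0.5441 0.1119 0.0329] [0.5441 0.1119] 0.0333
24.65 [0.5428 0.1119 0.0908] F [-0.17 -0.11 -0.06] op 1.001
[[-1.0, -0.0, -0.002], [-0.0, 1.0, -0.0], [0.002, -0.0, -1.0]] [  0.1  33.4  97.7  -0.   49.  -89.9]
delta cm [ 0.07  0.04 -8.04]
```

View pics/top_m.png

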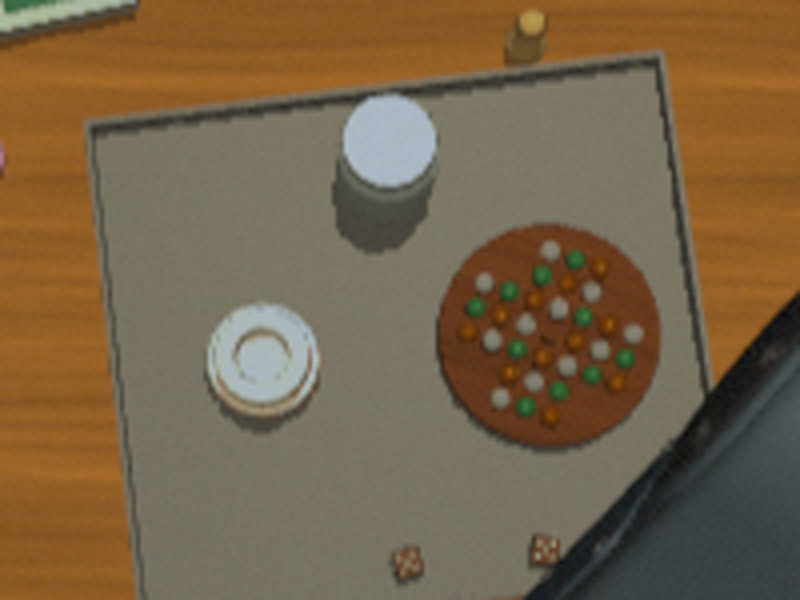

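```bash
python3 -m handwheel '[{"hand":1,"dx":0,"dy":0,"dz":-1,"wx":0,"wy":0,"wz":0},{"hand":1,"dx":0,"dy":0,"dz":-2,"wx":0,"wy":0,"wz":0},{"hand":1,"dx":0,"dy":0,"dz":-2,"wx":0,"wy":0,"wz":0},{"hand":1,"dx":0,"dy":0,"dz":-1.5,"wx":0,"wy":0,"wz":0},{"hand":1,"dx":0,"dy":0,"dz":-0.7,"wx":0,"wy":0,"wz":0},{"hand":1,"dx":0,"dy":0,"dz":-0.4,"wx":0,"wy":0,"wz":0},{"hand":1,"dx":0,"dy":0,"dz":0,"wx":0,"wy":0,"wz":0},{"hand":1,"dx":0,"dy":0,"dz":0,"wx":0,"wy":0,"wz":0}]'>/dev/null; python3 st.py .5435 .1121 .0104
```

```text
25.45 [0.5441 0.1121 0.0161] F [ 0.01 -0.02 -0.29] op 0.996
[[-1.0, 0.0, 0.001], [0.0, 1.0, -0.0], [-0.001, -0.0, -1.0]] [  0.1  40.5  99.9  -0.   39.6 -89.9]
delta cm [-0.06 -0.   -0.57]
```

```bash
python3 -m handwheel '[{"hand":1,"dx":0,"dy":0,"dz":-0.3,"wx":0,"wy":0,"wz":0},{"hand":1,"dx":0,"dy":0,"dz":-0.2,"wx":0,"wy":0,"wz":0},{"hand":0.6,"dx":0,"dy":0,"dz":0,"wx":0,"wy":0,"wz":0},{"hand":0.5,"dx":0,"dy":0,"dz":0,"wx":0,"wy":0,"wz":0},{"hand":0.4,"dx":0,"dy":0,"dz":0,"wx":0,"wy":0,"wz":0},{"hand":0.3,"dx":0,"dy":0,"dz":0,"wx":0,"wy":0,"wz":0},{"hand":0.2,"dx":0,"dy":0,"dz":0,"wx":0,"wy":0,"wz":0},{"hand":0,"dx":0,"dy":0,"dz":0,"wx":0,"wy":0,"wz":0},{"hand":-1,"dx":0,"dy":0,"dz":0,"wx":0,"wy":0,"wz":0},{"hand":-1,"dx":0,"dy":0,"dz":0,"wx":0,"wy":0,"wz":0}]'>/dev/null; python3 -m handwheel '[{"hand":-1,"dx":0,"dy":0,"dz":0,"wx":0,"wy":0,"wz":0},{"hand":-1,"dx":0,"dy":0,"dz":0,"wx":0,"wy":0,"wz":0}]'>/dev/null;python3 st.py;python3 look.py side n 210 330 140 240
```

```text
26.65 [0.5436 0.1124 0.0106] F [0.15 0.   1.57] op 0.638
[[-1.0, -0.0, 0.0], [-0.0, 1.0, -0.0], [-0.0, -0.0, -1.0]] [  0.1  41.1 100.   -0.   39.  -89.9]
```

View pics/side_n.png

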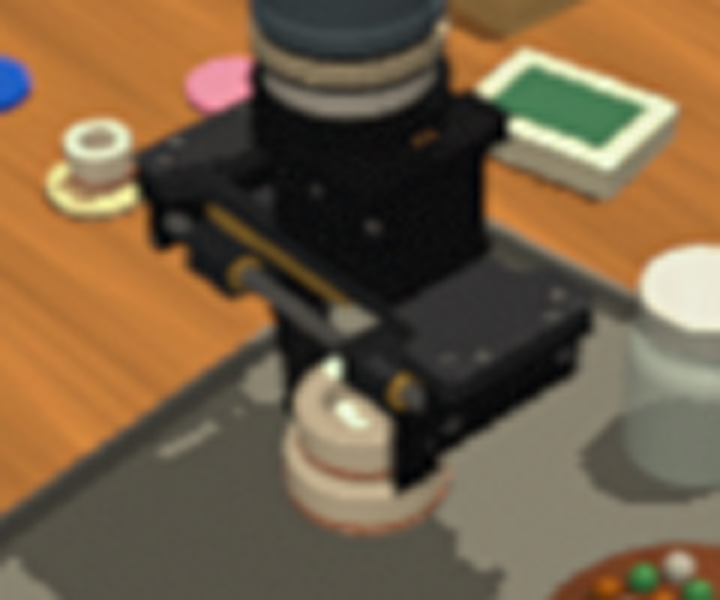

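```bash
python3 -m handwheel '[{"hand":-1,"dx":0,"dy":0,"dz":0.3,"wx":0,"wy":0,"wz":0},{"hand":-1,"dx":0,"dy":0,"dz":0.7,"wx":0,"wy":0,"wz":0},{"hand":-1,"dx":0,"dy":0,"dz":1.5,"wx":0,"wy":0,"wz":0},{"hand":-1,"dx":0,"dy":0,"dz":2,"wx":0,"wy":0,"wz":0},{"hand":-1,"dx":0,"dy":0,"dz":2,"wx":0,"wy":0,"wz":0},{"hand":-1,"dx":0,"dy":0,"dz":1,"wx":0,"wy":0,"wz":0},{"hand":-1,"dx":0,"dy":0,"dz":0.5,"wx":0,"wy":0,"wz":0},{"hand":-1,"dx":0,"dy":0,"dz":0,"wx":0,"wy":0,"wz":0}]'>/dev/null;python3 st.py .447 -.3586 -.0174;python3 look.py side o 210 330 140 240
```

```text
27.5 [0.5438 0.1124 0.091 ] F [ 0.23 -0.2  -0.47] op 0.642
[[-1.0, -0.0, 0.001], [-0.0, 1.0, 0.0], [-0.001, 0.0, -1.0]] [  0.1  33.4  97.7   0.   48.8 -89.9]
delta cm [ -9.68 -47.1  -10.84]
```

View pics/side_o.png

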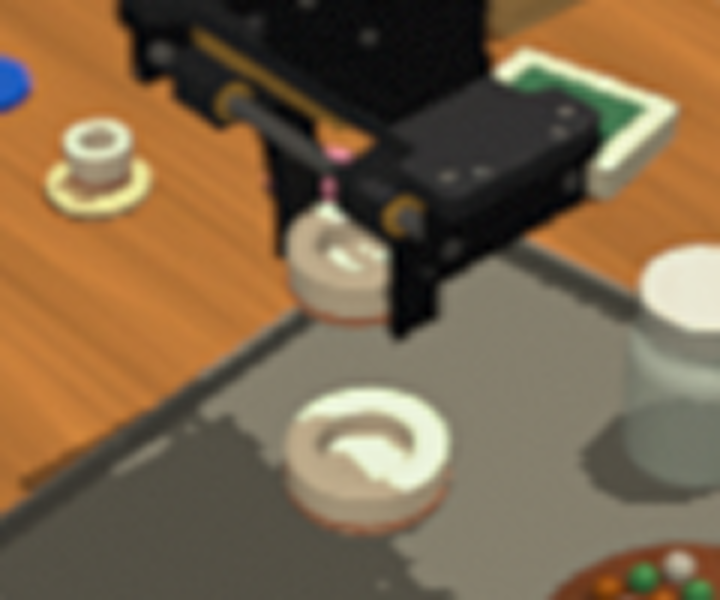

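```bash
python3 -m handwheel '[{"hand":-1,"dx":-0.2,"dy":-1,"dz":0,"wx":0,"wy":0,"wz":0},{"hand":-1,"dx":-0.5,"dy":-2.5,"dz":0,"wx":0,"wy":0,"wz":0},{"hand":-1,"dx":-0.7,"dy":-3.5,"dz":0,"wx":0,"wy":0,"wz":0},{"hand":-1,"dx":-0.8,"dy":-4,"dz":0,"wx":0,"wy":0,"wz":0},{"hand":-1,"dx":-0.8,"dy":-4,"dz":0,"wx":0,"wy":0,"wz":0},{"hand":-1,"dx":-0.8,"dy":-4,"dz":0,"wx":0,"wy":0,"wz":0},{"hand":-1,"dx":-0.8,"dy":-4,"dz":0,"wx":0,"wy":0,"wz":0},{"hand":-1,"dx":-0.8,"dy":-4,"dz":0,"wx":0,"wy":0,"wz":0},{"hand":-1,"dx":-0.8,"dy":-4,"dz":0,"wx":0,"wy":0,"wz":0},{"hand":-1,"dx":-0.8,"dy":-4,"dz":0,"wx":0,"wy":0,"wz":0}]'>/dev/null; python3 -m handwheel '[{"hand":-1,"dx":-0.8,"dy":-4,"dz":0,"wx":0,"wy":0,"wz":0},{"hand":-1,"dx":-0.8,"dy":-3.5,"dz":0,"wx":0,"wy":0,"wz":0},{"hand":-1,"dx":-0.6,"dy":-2.5,"dz":-0.5,"wx":0,"wy":0,"wz":0},{"hand":-1,"dx":-0.3,"dy":-1.5,"dz":-1,"wx":0,"wy":0,"wz":0},{"hand":-1,"dx":0,"dy":-0.6,"dz":-2,"wx":0,"wy":0,"wz":0},{"hand":-1,"dx":0,"dy":0,"dz":-2,"wx":0,"wy":0,"wz":0},{"hand":-1,"dx":0,"dy":0,"dz":-1,"wx":0,"wy":0,"wz":0},{"hand":-1,"dx":0,"dy":0,"dz":0,"wx":0,"wy":0,"wz":0},{"hand":-1,"dx":0,"dy":0,"dz":0,"wx":0,"wy":0,"wz":0}]'>/dev/null;python3 st.py .447 -.3586 -.0174;python3 look.py side p 340 500 290 410
```

```text
29.45 [ 0.4485 -0.358   0.0253] F [ 0.47  0.1  -0.62] op 0.641
[[-1.0, -0.001, -0.001], [-0.001, 1.0, 0.001], [0.001, 0.001, -1.0]] [ -49.8   40.5   96.8    0.    42.7 -139.8]
delta cm [-0.15 -0.06 -4.27]
```

View pics/side_p.png

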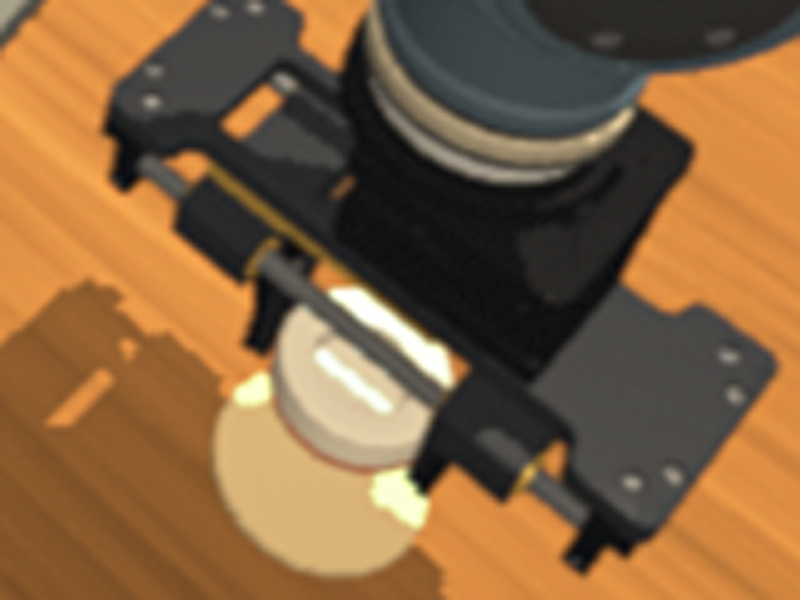

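```bash
python3 -m handwheel '[{"hand":-1,"dx":-0.1,"dy":-0.1,"dz":-1,"wx":0,"wy":0,"wz":0},{"hand":-1,"dx":0,"dy":0,"dz":-1.3,"wx":0,"wy":0,"wz":0},{"hand":-1,"dx":0,"dy":0,"dz":-0.8,"wx":0,"wy":0,"wz":0},{"hand":-1,"dx":0,"dy":0,"dz":-0.5,"wx":0,"wy":0,"wz":0},{"hand":-1,"dx":0,"dy":0,"dz":-0.2,"wx":0,"wy":0,"wz":0},{"hand":-1,"dx":0,"dy":0,"dz":0,"wx":0,"wy":0,"wz":0},{"hand":-1,"dx":0,"dy":0,"dz":0,"wx":0,"wy":0,"wz":0}]'>/dev/null;python3 st.py .447 -.3586 -.0174
```

```text
30.2 [ 0.4477 -0.3598 -0.0123] F [-0.01 -1.01 -1.44] op 0.639
[[-1.0, -0.0, 0.0], [-0.0, 1.0, -0.0], [-0.0, -0.0, -1.0]] [ -49.9   44.1   97.5   -0.    38.4 -139.9]
delta cm [-0.07  0.12 -0.51]
```

```bash
python3 -m handwheel '[{"hand":-1,"dx":0,"dy":0.1,"dz":-0.2,"wx":0,"wy":0,"wz":0},{"hand":-1,"dx":0,"dy":0,"dz":-0.1,"wx":0,"wy":0,"wz":0},{"hand":-1,"dx":0,"dy":0,"dz":0,"wx":0,"wy":0,"wz":0}]'>/dev/null;python3 st.py .447 -.3586 -.0174
for i in 1 2 3; do python3 -m handwheel '[{"hand":-1,"dx":0,"dy":0,"dz":-0.05,"wx":0,"wy":0,"wz":0},{"hand":-1,"dx":0,"dy":0,"dz":0,"wx":0,"wy":0,"wz":0}]' >/dev/null; python3 st.py |head -1;done
```

```text
30.5 [ 0.4475 -0.3585 -0.0154] F [-0.77 -0.23 -1.17] op 0.639
[[-1.0, -0.0, -0.0], [-0.0, 1.0, 0.0], [0.0, 0.0, -1.0]] [ -49.9   44.4   97.6    0.    38.  -139.9]
delta cm [-0.05 -0.01 -0.2 ]
30.7 [ 0.4476 -0.3586 -0.0159] F [-0.52 -0.03 -0.91] op 0.643
30.9 [ 0.4476 -0.3586 -0.0165] F [ 0.13 -0.74 -0.07] op 0.642
31.1 [ 0.4475 -0.3586 -0.017 ] F [-0.13  0.09 -0.62] op 0.642
```

```bash
for i in 1 2 ; do python3 -m handwheel '[{"hand":-1,"dx":0,"dy":0,"dz":-0.05,"wx":0,"wy":0,"wz":0},{"hand":-1,"dx":0,"dy":0,"dz":0,"wx":0,"wy":0,"wz":0}]' >/dev/null; python3 st.py |head -1;done
```

```text
31.3 [ 0.4476 -0.3586 -0.0174] F [-0.31  0.71 -0.23] op 0.642
31.5 [ 0.4476 -0.3586 -0.0174] F [-0.17  0.13  3.61] op 0.64
```

```bash
python3 -m handwheel '[{"hand":0.35,"dx":0,"dy":0,"dz":0,"wx":0,"wy":0,"wz":0},{"hand":0.5,"dx":0,"dy":0,"dz":0,"wx":0,"wy":0,"wz":0},{"hand":0.8,"dx":0,"dy":0,"dz":0,"wx":0,"wy":0,"wz":0},{"hand":1,"dx":0,"dy":0,"dz":0,"wx":0,"wy":0,"wz":0},{"hand":1,"dx":0,"dy":0,"dz":0,"wx":0,"wy":0,"wz":0},{"hand":1,"dx":0,"dy":0,"dz":0.5,"wx":0,"wy":0,"wz":0},{"hand":1,"dx":0,"dy":0,"dz":1.5,"wx":0,"wy":0,"wz":0},{"hand":1,"dx":0,"dy":0,"dz":3,"wx":0,"wy":0,"wz":0},{"hand":1,"dx":0,"dy":0,"dz":4,"wx":0,"wy":0,"wz":0},{"hand":1,"dx":0,"dy":0,"dz":4,"wx":0,"wy":0,"wz":0}]'; python3 look.py side q 340 500 290 410
```

```text
time_s: 32.5
position: [0.4473, -0.3584, 0.1142]
tcp_rot: [[-1.0, -0.0, -0.0], [-0.0, 1.0, 0.0], [0.0, 0.0, -1.0]]
force: [0.3, -0.2, 0.6]
opening: 1.0
```

View pics/side_q.png

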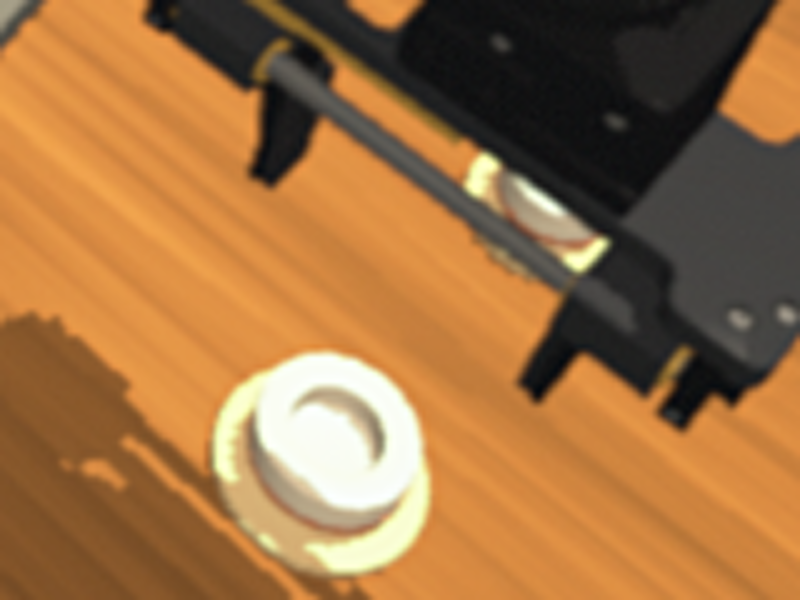

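```bash
python3 look.py top q 190 390 130 280; python3 - <<'E'
from h import *
for o in layers("top",0,np.load("top_q.npy"),(232,282,195,245),(.034,),0): print(*o)
E
python3 -m handwheel '[{"hand":1,"dx":0.3,"dy":1.5,"dz":0,"wx":0,"wy":0,"wz":0},{"hand":1,"dx":0.6,"dy":3,"dz":0,"wx":0,"wy":0,"wz":0},{"hand":1,"dx":0.8,"dy":4,"dz":0,"wx":0,"wy":0,"wz":0},{"hand":1,"dx":0.8,"dy":4,"dz":0,"wx":0,"wy":0,"wz":0},{"hand":1,"dx":0.8,"dy":4,"dz":0,"wx":0,"wy":0,"wz":0},{"hand":1,"dx":0.8,"dy":4,"dz":0,"wx":0,"wy":0,"wz":0},{"hand":1,"dx":0.8,"dy":4,"dz":0,"wx":0,"wy":0,"wz":0},{"hand":1,"dx":0.8,"dy":4,"dz":0,"wx":0,"wy":0,"wz":0},{"hand":1,"dx":0.8,"dy":4,"dz":0,"wx":0,"wy":0,"wz":0},{"hand":1,"dx":0.8,"dy":4,"dz":0,"wx":0,"wy":0,"wz":0}]'>/dev/null; python3 -m handwheel '[{"hand":1,"dx":0.8,"dy":4,"dz":0,"wx":0,"wy":0,"wz":0},{"hand":1,"dx":0.8,"dy":3.5,"dz":-1,"wx":0,"wy":0,"wz":0},{"hand":1,"dx":0.4,"dy":2,"dz":-2,"wx":0,"wy":0,"wz":0},{"hand":1,"dx":0.2,"dy":1,"dz":-2,"wx":0,"wy":0,"wz":0},{"hand":1,"dx":0,"dy":0,"dz":-1,"wx":0,"wy":0,"wz":0},{"hand":1,"dx":0,"dy":0,"dz":0,"wx":0,"wy":0,"wz":0},{"hand":1,"dx":0,"dy":0,"dz":0,"wx":0,"wy":0,"wz":0}]'>/dev/null;python3 st.py .5438 .1121 -.012
```

```text
0.034 [0.5442 0.1118 0.033 ] [0.5442 0.1118] 0.0339
34.3 [0.5418 0.1109 0.0518] F [-0.02  0.14  0.67] op 1.003
[[-1.0, 0.0, -0.002], [0.0, 1.0, -0.0], [0.002, -0.0, -1.0]] [ -0.   36.9  99.2  -0.   43.9 -90. ]
delta cm [ 0.2   0.12 -6.38]
```

```bash
python3 -m handwheel '[{"hand":1,"dx":0.2,"dy":0.1,"dz":-1,"wx":0,"wy":0,"wz":0},{"hand":1,"dx":0,"dy":0,"dz":-1.5,"wx":0,"wy":0,"wz":0},{"hand":1,"dx":0,"dy":0,"dz":-1.5,"wx":0,"wy":0,"wz":0},{"hand":1,"dx":0,"dy":0,"dz":-1,"wx":0,"wy":0,"wz":0},{"hand":1,"dx":0,"dy":0,"dz":-0.5,"wx":0,"wy":0,"wz":0},{"hand":1,"dx":0,"dy":0,"dz":0,"wx":0,"wy":0,"wz":0},{"hand":1,"dx":0,"dy":0,"dz":0,"wx":0,"wy":0,"wz":0}]'>/dev/null;python3 st.py .5438 .1121 -.012;python3 look.py side r 210 350 140 245
```

```text
35.0 [ 0.5449  0.1122 -0.0026] F [ 0.46  0.53 -0.91] op 1.0
[[-1.0, 0.0, 0.001], [0.0, 1.0, -0.0], [-0.001, -0.0, -1.0]] [  0.1  42.4 100.   -0.   37.5 -89.9]
delta cm [-0.11 -0.01 -0.94]
```

View pics/side_r.png

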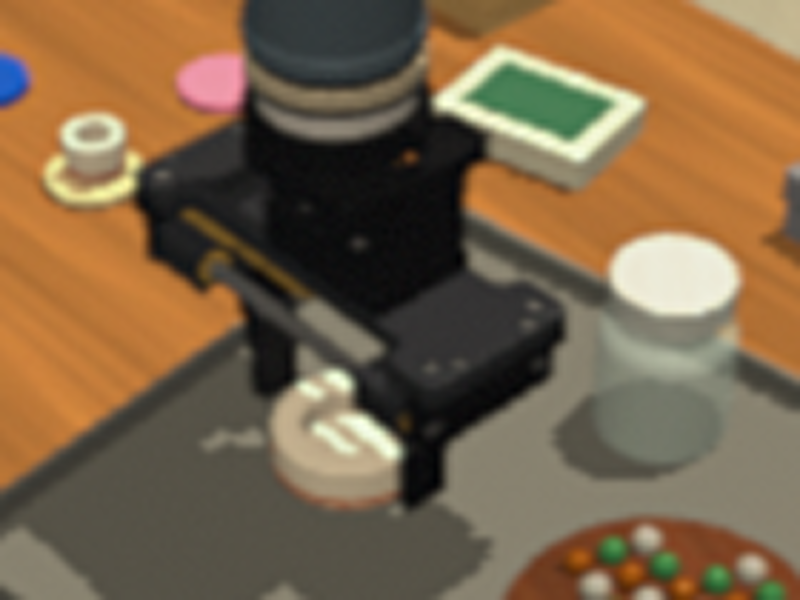

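```bash
python3 -m handwheel '[{"hand":1,"dx":0,"dy":0,"dz":-0.5,"wx":0,"wy":0,"wz":0},{"hand":1,"dx":0,"dy":0,"dz":-0.2,"wx":0,"wy":0,"wz":0},{"hand":1,"dx":0,"dy":0,"dz":0,"wx":0,"wy":0,"wz":0}]'>/dev/null;python3 st.py .5438 .1121 -.012|head -1
python3 -m handwheel '[{"hand":0.9,"dx":0,"dy":0,"dz":-0.1,"wx":0,"wy":0,"wz":0},{"hand":0.8,"dx":0,"dy":0,"dz":0,"wx":0,"wy":0,"wz":0},{"hand":0.7,"dx":0,"dy":0,"dz":0,"wx":0,"wy":0,"wz":0},{"hand":0.6,"dx":0,"dy":0,"dz":0,"wx":0,"wy":0,"wz":0},{"hand":0.5,"dx":0,"dy":0,"dz":0,"wx":0,"wy":0,"wz":0},{"hand":0.3,"dx":0,"dy":0,"dz":0,"wx":0,"wy":0,"wz":0},{"hand":-1,"dx":0,"dy":0,"dz":0,"wx":0,"wy":0,"wz":0},{"hand":-1,"dx":0,"dy":0,"dz":0,"wx":0,"wy":0,"wz":0},{"hand":-1,"dx":0,"dy":0,"dz":0,"wx":0,"wy":0,"wz":0}]'>/dev/null;python3 st.py
```

```text
35.35 [ 0.5443  0.1124 -0.0102] F [ 0.66 -0.49  0.56] op 0.999
36.25 [ 0.5446  0.1124 -0.0109] F [0.32 0.67 0.44] op 0.78
[[-1.0, -0.0, 0.0], [-0.0, 1.0, -0.0], [-0.0, -0.0, -1.0]] [  0.1  43.3 100.2  -0.   36.6 -89.9]
```

```bash
python3 -m handwheel '[{"hand":-1,"dx":0,"dy":0,"dz":0.3,"wx":0,"wy":0,"wz":0},{"hand":-1,"dx":0,"dy":0,"dz":0.7,"wx":0,"wy":0,"wz":0},{"hand":-1,"dx":0,"dy":0,"dz":1.5,"wx":0,"wy":0,"wz":0},{"hand":-1,"dx":0,"dy":0,"dz":2,"wx":0,"wy":0,"wz":0},{"hand":-1,"dx":0,"dy":0,"dz":1.5,"wx":0,"wy":0,"wz":0},{"hand":-1,"dx":0,"dy":0,"dz":1,"wx":0,"wy":0,"wz":0},{"hand":-1,"dx":0,"dy":0,"dz":0,"wx":0,"wy":0,"wz":0},{"hand":-1,"dx":0,"dy":0,"dz":0,"wx":0,"wy":0,"wz":0}]'>/dev/null;python3 st.py .4124 .3487 -.0149;python3 look.py side s 210 350 140 245
```

```text
37.05 [0.5443 0.1124 0.059 ] F [-0.25  0.41 -1.78] op 0.779
[[-1.0, -0.0, -0.0], [-0.0, 1.0, -0.0], [0.0, -0.0, -1.0]] [  0.1  36.4  98.7  -0.   44.9 -89.9]
delta cm [-13.19  23.63  -7.39]
```

View pics/side_s.png

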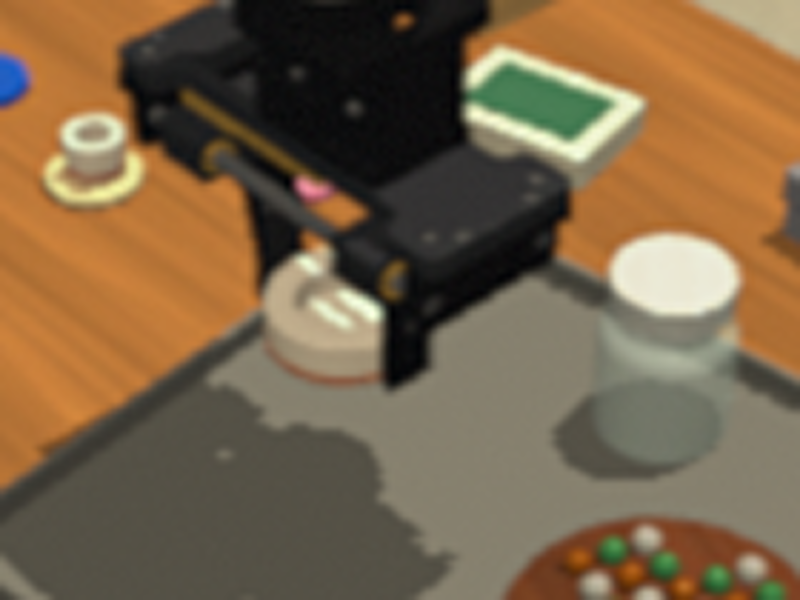

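```bash
python3 -m handwheel '[{"hand":-1,"dx":-0.5,"dy":1,"dz":0,"wx":0,"wy":0,"wz":0},{"hand":-1,"dx":-1.2,"dy":2,"dz":0,"wx":0,"wy":0,"wz":0},{"hand":-1,"dx":-1.7,"dy":3,"dz":0,"wx":0,"wy":0,"wz":0},{"hand":-1,"dx":-2,"dy":3.5,"dz":0,"wx":0,"wy":0,"wz":0},{"hand":-1,"dx":-2,"dy":3.6,"dz":0,"wx":0,"wy":0,"wz":0},{"hand":-1,"dx":-2,"dy":3.5,"dz":0,"wx":0,"wy":0,"wz":0},{"hand":-1,"dx":-1.7,"dy":3,"dz":0,"wx":0,"wy":0,"wz":0},{"hand":-1,"dx":-1.3,"dy":2.5,"dz":0,"wx":0,"wy":0,"wz":0},{"hand":-1,"dx":-0.8,"dy":1.5,"dz":-1,"wx":0,"wy":0,"wz":0},{"hand":-1,"dx":0,"dy":0,"dz":-1.5,"wx":0,"wy":0,"wz":0}]'>/dev/null;python3 -m handwheel '[{"hand":-1,"dx":0,"dy":0,"dz":-1.5,"wx":0,"wy":0,"wz":0},{"hand":-1,"dx":0,"dy":0,"dz":-0.5,"wx":0,"wy":0,"wz":0},{"hand":-1,"dx":0,"dy":0,"dz":0,"wx":0,"wy":0,"wz":0},{"hand":-1,"dx":0,"dy":0,"dz":0,"wx":0,"wy":0,"wz":0}]'>/dev/null;python3 st.py .4124 .3487 -.0149;python3 look.py side t 130 270 120 225
```

```text
38.5 [0.4125 0.3484 0.0141] F [ 0.43  0.56 -0.78] op 0.781
[[-1.0, -0.0, -0.0], [-0.0, 1.0, -0.0], [0.0, -0.0, -1.0]] [ 28.3  40.1 102.1   0.   37.8 -61.7]
delta cm [-0.01  0.03 -2.9 ]
```

View pics/side_t.png

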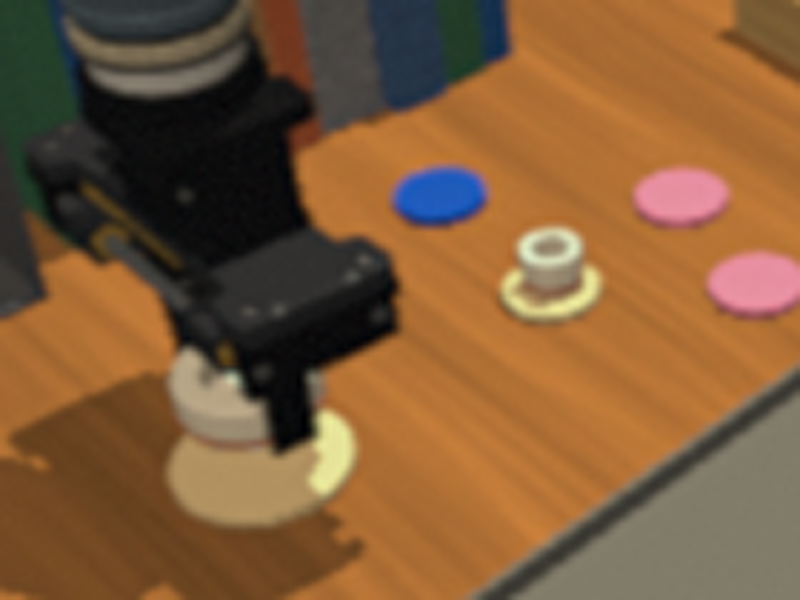

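```bash
python3 -m handwheel '[{"hand":-1,"dx":0,"dy":0,"dz":-0.8,"wx":0,"wy":0,"wz":0},{"hand":-1,"dx":0,"dy":0,"dz":-0.8,"wx":0,"wy":0,"wz":0},{"hand":-1,"dx":0,"dy":0,"dz":-0.5,"wx":0,"wy":0,"wz":0},{"hand":-1,"dx":0,"dy":0,"dz":-0.2,"wx":0,"wy":0,"wz":0},{"hand":-1,"dx":0,"dy":0,"dz":0,"wx":0,"wy":0,"wz":0},{"hand":-1,"dx":0,"dy":0,"dz":0,"wx":0,"wy":0,"wz":0}]'>/dev/null;python3 st.py .4124 .3487 -.0149
```

```text
39.15 [ 0.4126  0.3484 -0.009 ] F [-0.01 -0.29 -1.73] op 0.781
[[-1.0, -0.0, -0.0], [-0.0, 1.0, -0.0], [0.0, -0.0, -1.0]] [ 28.3  42.5 102.5  -0.   35.  -61.7]
delta cm [-0.02  0.03 -0.59]
```

```bash
python3 -m handwheel '[{"hand":-1,"dx":0,"dy":0,"dz":-0.3,"wx":0,"wy":0,"wz":0},{"hand":-1,"dx":0,"dy":0,"dz":-0.1,"wx":0,"wy":0,"wz":0},{"hand":-1,"dx":0,"dy":0,"dz":0,"wx":0,"wy":0,"wz":0}]'>/dev/null;python3 st.py |head -1
for i in 1 2 3; do python3 -m handwheel '[{"hand":-1,"dx":0,"dy":0,"dz":-0.05,"wx":0,"wy":0,"wz":0},{"hand":-1,"dx":0,"dy":0,"dz":0,"wx":0,"wy":0,"wz":0}]' >/dev/null; python3 st.py |head -1;done
```

```text
39.45 [ 0.4125  0.3484 -0.013 ] F [-0.63 -0.63 -1.18] op 0.78
39.65 [ 0.4126  0.3484 -0.0134] F [-0.19  0.21 -1.83] op 0.781
39.85 [ 0.4125  0.3484 -0.014 ] F [ 0.9  -0.17 -1.49] op 0.784
40.05 [ 0.4125  0.3484 -0.0145] F [-0.19 -0.11 -1.81] op 0.78
```

```bash
for i in 1 2 ; do python3 -m handwheel '[{"hand":-1,"dx":0,"dy":0,"dz":-0.05,"wx":0,"wy":0,"wz":0},{"hand":-1,"dx":0,"dy":0,"dz":0,"wx":0,"wy":0,"wz":0}]' >/dev/null; python3 st.py |head -1;done
```

```text
40.25 [ 0.4126  0.3484 -0.0149] F [-0.55 -0.14 -1.17] op 0.779
40.45 [ 0.4126  0.3484 -0.0149] F [-0.94 -0.    3.97] op 0.783
```

```bash
python3 -m handwheel '[{"hand":0.65,"dx":0,"dy":0,"dz":0,"wx":0,"wy":0,"wz":0},{"hand":0.8,"dx":0,"dy":0,"dz":0,"wx":0,"wy":0,"wz":0},{"hand":1,"dx":0,"dy":0,"dz":0,"wx":0,"wy":0,"wz":0},{"hand":1,"dx":0,"dy":0,"dz":0,"wx":0,"wy":0,"wz":0},{"hand":1,"dx":0,"dy":0,"dz":0,"wx":0,"wy":0,"wz":0},{"hand":1,"dx":0,"dy":0,"dz":0.5,"wx":0,"wy":0,"wz":0},{"hand":1,"dx":0,"dy":0,"dz":1.5,"wx":0,"wy":0,"wz":0},{"hand":1,"dx":0,"dy":0,"dz":3,"wx":0,"wy":0,"wz":0},{"hand":1,"dx":0,"dy":0,"dz":4,"wx":0,"wy":0,"wz":0},{"hand":1,"dx":0,"dy":0,"dz":4,"wx":0,"wy":0,"wz":0}]';python3 -m handwheel '[{"hand":1,"dx":1,"dy":-2,"dz":2,"wx":0,"wy":0,"wz":0},{"hand":1,"dx":1,"dy":-3,"dz":2,"wx":0,"wy":0,"wz":0},{"hand":1,"dx":1,"dy":-4,"dz":1,"wx":0,"wy":0,"wz":0},{"hand":1,"dx":0,"dy":-4,"dz":0,"wx":0,"wy":0,"wz":0},{"hand":1,"dx":0,"dy":-4,"dz":0,"wx":0,"wy":0,"wz":0},{"hand":1,"dx":0,"dy":-4,"dz":0,"wx":0,"wy":0,"wz":0},{"hand":1,"dx":0,"dy":-4,"dz":0,"wx":0,"wy":0,"wz":0},{"hand":1,"dx":0,"dy":-4,"dz":0,"wx":0,"wy":0,"wz":0},{"hand":1,"dx":0,"dy":-2,"dz":0,"wx":0,"wy":0,"wz":0},{"hand":1,"dx":0,"dy":0,"dz":0,"wx":0,"wy":0,"wz":0}]'; python3 look.py top z 0 560 0 420;python3 look.py side z 0 560 0 420; python3 - <<'E'
from h import *
p=np.load("top_z_rgb.npy");d=np.load("top_z.npy")
C={1:(.4124,.3487,.034),2:(.447,-.3586,.028),3:(.5985,-.3582,.022),4:(.5936,.3676,.016)}
for k,(x,y,r) in C.items():
    u,v=proj("top",[x,y,.03])[0].astype(int)
    for o in layers("top",0,d,(u-24,u+25,v-24,v+25),(.030,),0): print(k,*o,"err mm",np.round((o[1][:2]-[x,y])*1000,1))
E
```

```text
time_s: 41.45
position: [0.412, 0.3481, 0.1157]
tcp_rot: [[-1.0, -0.0, -0.001], [-0.0, 1.0, -0.001], [0.001, -0.001, -1.0]]
force: [0.4, 0.4, 0.1]
opening: 0.997
time_s: 42.45
position: [0.4428, 0.0361, 0.1649]
tcp_rot: [[-1.0, 0.004, 0.001], [0.004, 1.0, -0.001], [-0.001, -0.001, -1.0]]
force: [0.1, 0.9, -0.4]
opening: 0.999
1 0.03 [0.4125 0.3472 0.0331] [0.4125 0.3472] 0.0297 err mm [ 0.1 -1.5]
2 0.03 [ 0.4481 -0.3568  0.0272] [ 0.4481 -0.3568] 0.0295 err mm [1.1 1.8]
3 0.03 [ 0.5985 -0.3553  0.0214] [ 0.5985 -0.3553] 0.0295 err mm [0.  2.9]
4 0.03 [0.5935 0.3664 0.0149] [0.5935 0.3664] 0.0293 err mm [-0.1 -1.2]
```

View pics/top_z.png

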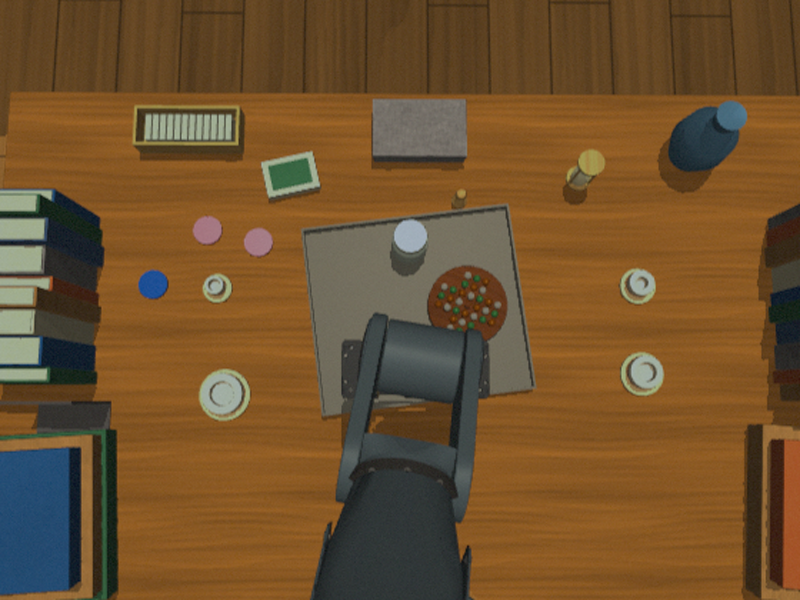

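View pics/side_z.png

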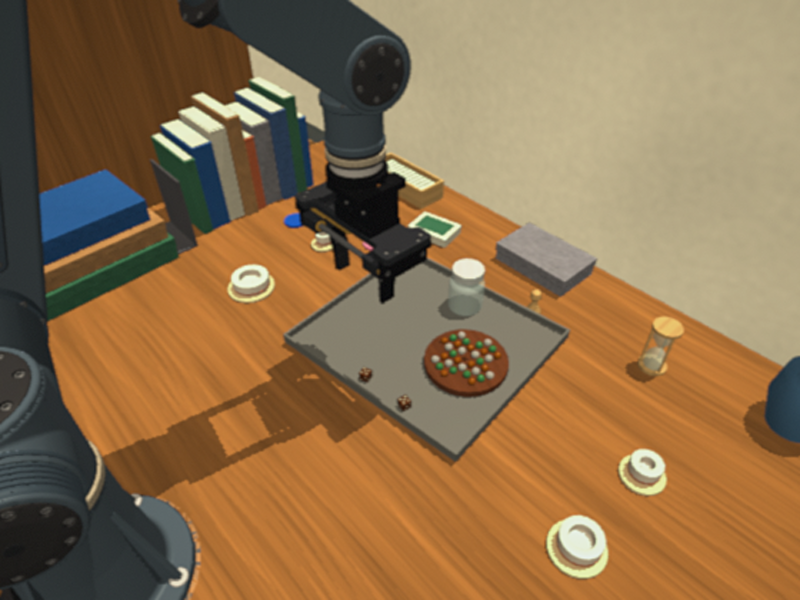

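All four dishes stand upright on the right coasters. The largest measured offset is 3 mm, against a 9 mm margin. The jar and board are where they were, and the gripper is in free air.

```bash
python3 -m handwheel '[{"hand":1,"dx":0,"dy":0,"dz":0,"wx":0,"wy":0,"wz":0},{"hand":1,"dx":0,"dy":0,"dz":0,"wx":0,"wy":0,"wz":0}]'|head -2; python3 -c "
from rig import hand_in; print(hand_in())"
```

```text
time_s: 42.75
position: [0.4424, 0.0395, 0.1646]
the job is handed in; nothing more can be done
None
```

I took the tower apart from the top down and set each dish upright on its own pale coaster, dish_4 first and dish_1 last. I lowered each one until the force reading showed light contact (about 4–6 N), then released it. I handed the job in at 42.75 s.

- **Final check:** the last top view measured the dish offsets from the coaster centres at 1.5, 2.1, 2.9 and 1.2 mm for dishes 1 to 4. The margin is 9 mm. In the last top and side views all four stand upright, and the jar and board show no visible move (by eye, not measured). The gripper was in free air.
- **What disagreed:** the camera showed the fingertips about 27 mm above the reported TCP height. Because of this my first close shut on air above dish_4, with no contact force. I then set the grasp heights from the images, and every grasp after that held. The final top-view offsets on dishes 2 and 3 are 1–3 mm off where the arm reported releasing them, within camera tolerance and the silhouette bias of that view.

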